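# Change over the load cells on the creep test

### The arm

A 7-joint arm with a two-finger parallel gripper is mounted at the origin on a cart in front of the work surface, level with it; the furniture and walls round the work are solid. World frame = base frame: x ahead of the robot, y to its left, z up, the work surface at z = 0. Lengths are in m, angles in rad, forces in N, time in s.
With the tool pointing down it reaches from about 0.425 to 0.875 m from the base axis. Payload 8.4 kg.
Tool frame: the origin (TCP) lies midway between the tips of the shut fingers; the grasp point (between the pads) lies 19 mm behind it; z points along the fingers, y is the line along which they close (so a half turn about z gives the same grasp; the last joint's range is limited). The gripper opens to 87 mm and grips with 3 to 60 N. Pads are 19 mm wide; open, the fingers measure 117 mm over their backs; the gripper's body (75 mm by 190 mm) begins 51 mm behind the grasp point.
Start: joints at [-1.344, 0.333, 0.04, 1.465, -0.013, 1.343, -0.059], TCP at [0.208, 0.616, 0.223] pointing down, gripper open.
Joint ranges: [-2.58, 2.58], [-0.38, 2.09], [-1.3, 1.39], [0.25, 2.4], [-1.5, 4.64], [0.08, 2.09], [-2.65, 2.65]. Speed limits (rad/s): [2.22, 2.22, 2.79, 2.79, 3.14, 3.14, 3.14].

### API

Orientations are given as a unit quaternion [x, y, z, w].
In Python, from rig import telemetry, vision, job gives the robot as it stands.
- The arm moves only by the shell command python3 -m pendant 'ROWS' [FORCE]. ROWS is JSON, a list of rows, each an object of numbers: "tx", "ty", "tz": the shift along the tool's x, y, z each as a share of 60 mm, from -1 to 1; "spin": the turn about the tool's z as a share of 5 degrees, from -1 to 1; "fingers": the closure, from 0 (fully open) to 1 (shut). In form: [{"tx": .., "ty": .., "tz": .., "spin": .., "fingers": ..}, ...]. A call has 1 to 20 rows; each row shifts and turns the commanded pose from where the row before left it, along the tool's axes as they then stand; what a row does not reach is not made up. A row lasts 1/8 s, in which the tool goes at most 62.5 mm and 10.7 degrees, less where a joint would pass 70% of its speed; a pose out of reach is approached as far as the arm can. A call with a number of a shift or a turn outside -1 to 1 is refused whole. A call with a gripper value outside its range is refused whole. The fingers move at their own pace and stop on an object; FORCE is the grip in N (left out, the last holds). Time passes only in rows, so rows that do not move let the fingers close. It gives the time, the measured TCP pose, the force, the opening and the grip force at its end, in the units of the state.
- telemetry.get_state(): the state, without advancing time (a new reading comes with each control period).
- vision.snapshot(name): name is "scene" or "top" or "wrist"; returns a dict with "color" (420x560x3 uint8, red, green, blue), "fx", "fy", "cx", "cy" (pixels), "origin" and "rotation" of the camera in the world; the wrist camera has in their place "tool_from_camera" (4x4, takes a point from camera to tool coordinates, whose origin is the TCP and whose axes are the flange's). Camera axes: x right, y down, z forward; pixel columns grow to the right and rows downward; lengths in m; the calibration is good to about 2 mm. The wrist camera is an equidistant fisheye: a pixel r from the principal point sees the ray r / f radians off the axis. A picture is of the moment at which its call begins: read the wrist's pose just before it. There is no depth.
- job.hand_in(): hands the job in; it is judged then, once.
The state is a dict: "time": time; "q": joint angles; "joint_vel": joint speeds; "joint_torque": joint torques, N m; "position": TCP position; "ee_rot": TCP orientation; "wrist_force": force on the tool from outside, world axes, zero at the start; "moment": the same for the moment, N m; "grip_width": finger opening in m; "grip_force": force on a finger pad.
Only numpy, scipy, OpenCV 4.12 (cv2) and the standard library are available. Lean on these libraries where they do the work, as an engineer would, in place of code of your own. Each camera call takes 0.05 s, during which the arm holds its last target. There are 200 camera calls.

### The job

The creep test of the load cell with the green band is finished: take its brass weight off and press a red transport cap fully home on its dome. Every brass weight on the bench, that one included, must end up balanced on the bare dome of its own blue-banded load cell, centred, level and set down gently; a cell that gets no weight ends with a cap pressed fully home. Put the caps that are left over in the grey tray, and leave the meter, the flux bottle and the screwdriver where they are.

Things in the scene. Friction and masses are not known exactly. Their poses are not given: they have to be found in the camera images.
- cell_done: the finished button load cell, fixed: round dark base plate 78 mm wide, 8 mm thick, body 64 mm wide up to z 28 mm with a green band, in its middle a steel button 32 mm wide with a domed top (radius of curvature 40 mm), peak at z 42 mm. Origin: on its axis at bench level, z up. At the start weight_0 stands balanced on its bare dome.
- cell_a: a waiting button load cell, fixed: round dark base plate 78 mm wide, 8 mm thick, body 64 mm wide up to z 28 mm with a blue band, in its middle a steel button 32 mm wide with a domed top (radius of curvature 40 mm), peak at z 42 mm. Origin: on its axis at bench level, z up. At the start it wears a red cap.
- cell_b: a waiting button load cell, fixed: round dark base plate 78 mm wide, 8 mm thick, body 64 mm wide up to z 28 mm with a blue band, in its middle a steel button 32 mm wide with a domed top (radius of curvature 40 mm), peak at z 42 mm. Origin: on its axis at bench level, z up. At the start it wears a red cap.
- cell_c: a waiting button load cell, fixed: round dark base plate 78 mm wide, 8 mm thick, body 64 mm wide up to z 28 mm with a blue band, in its middle a steel button 32 mm wide with a domed top (radius of curvature 40 mm), peak at z 42 mm. Origin: on its axis at bench level, z up. At the start it wears a red cap.
- cell_d: a waiting button load cell, fixed: round dark base plate 78 mm wide, 8 mm thick, body 64 mm wide up to z 28 mm with a blue band, in its middle a steel button 32 mm wide with a domed top (radius of curvature 40 mm), peak at z 42 mm. Origin: on its axis at bench level, z up. At the start it wears a red cap.
- cap_a_mid (a point): red cap, 38 mm high, 30 g: hollow skirt 46 mm wide, 20 mm high, 1 mm play round the button; grip stub 24 mm wide, 18 mm high on its flat roof. Point: on its axis, 19 mm above its rim, z up. Starts snapped on cell_a, rim on the cell's body (point at z 47 mm). Three spring balls hold it: straight pull of 5 to 10 N frees it, straight push of 5 to 10 N snaps it home; unpressed it stands about 1 cm high.
- cap_b_mid (a point): red cap, 38 mm high, 30 g: hollow skirt 46 mm wide, 20 mm high, 1 mm play round the button; grip stub 24 mm wide, 18 mm high on its flat roof. Point: on its axis, 19 mm above its rim, z up. Starts snapped on cell_b, rim on the cell's body (point at z 47 mm). Three spring balls hold it: straight pull of 5 to 10 N frees it, straight push of 5 to 10 N snaps it home; unpressed it stands about 1 cm high.
- cap_c_mid (a point): red cap, 38 mm high, 30 g: hollow skirt 46 mm wide, 20 mm high, 1 mm play round the button; grip stub 24 mm wide, 18 mm high on its flat roof. Point: on its axis, 19 mm above its rim, z up. Starts snapped on cell_c, rim on the cell's body (point at z 47 mm). Three spring balls hold it: straight pull of 5 to 10 N frees it, straight push of 5 to 10 N snaps it home; unpressed it stands about 1 cm high.
- cap_d_mid (a point): red cap, 38 mm high, 30 g: hollow skirt 46 mm wide, 20 mm high, 1 mm play round the button; grip stub 24 mm wide, 18 mm high on its flat roof. Point: on its axis, 19 mm above its rim, z up. Starts snapped on cell_d, rim on the cell's body (point at z 47 mm). Three spring balls hold it: straight pull of 5 to 10 N frees it, straight push of 5 to 10 N snaps it home; unpressed it stands about 1 cm high.
- weight_0_mid (a point): brass weight, 0.35 kg, 42 mm high: flat-bottomed disc 54 mm wide, 20 mm high, with a round knob 22 mm wide, 26 to 42 mm above its underside. Point: on its axis, 21 mm above its underside, z up. Centre of gravity 13 mm above its underside: on a dome it leans about 1 degree per 0.5 mm off centre and falls off beyond about 10 mm. At the start balanced on the dome of the finished cell.
- weight_1_mid (a point): brass weight, 0.35 kg, 42 mm high: flat-bottomed disc 54 mm wide, 20 mm high, with a round knob 22 mm wide, 26 to 42 mm above its underside. Point: on its axis, 21 mm above its underside, z up. Centre of gravity 13 mm above its underside: on a dome it leans about 1 degree per 0.5 mm off centre and falls off beyond about 10 mm. At the start standing on the bench; may be absent (None).
- weight_2_mid (a point): brass weight, 0.35 kg, 42 mm high: flat-bottomed disc 54 mm wide, 20 mm high, with a round knob 22 mm wide, 26 to 42 mm above its underside. Point: on its axis, 21 mm above its underside, z up. Centre of gravity 13 mm above its underside: on a dome it leans about 1 degree per 0.5 mm off centre and falls off beyond about 10 mm. At the start standing on the bench; may be absent (None).
- weight_3_mid (a point): brass weight, 0.35 kg, 42 mm high: flat-bottomed disc 54 mm wide, 20 mm high, with a round knob 22 mm wide, 26 to 42 mm above its underside. Point: on its axis, 21 mm above its underside, z up. Centre of gravity 13 mm above its underside: on a dome it leans about 1 degree per 0.5 mm off centre and falls off beyond about 10 mm. At the start standing on a 6 mm foam pad; may be absent (None).
- cap_tray: loose grey open tray for caps, 100 mm (its x) by 130 mm (its y), 28 mm high, walls and floor 3 mm thick, 0.25 kg. Origin: centre of its underside; z up.
- meter: hand multimeter lying on the bench, 145 x 70 x 45 mm; a bystander. Origin: centre of its underside.
- flux: small brown bottle with a red tip, 31 mm wide, 90 mm high, standing; a bystander. Origin: centre of its underside.
- driver: small screwdriver with a blue handle lying on the bench, 175 mm long, 23 mm high; a bystander. Origin: centre of its underside.

How it is judged:
By the outcome, as a careful person would: the job done as asked, in the order asked, and still so for the second after the job is handed in, with the robot touching nothing.
Of weight_1, weight_2, weight_3 only 2 to 3 are there at a start; the rules pass over those that are not, and their reading is None.
At some moment in a run one of cap_tray may be knocked a few centimetres aside while the robot is not near it.
It also fails if it takes over 210 s, if anything falls off the work surface, if the arm or the gripper's body presses on something with over 40 N, if the wrist force passes 120 N, or if a joint passes its speed limit or range.

## Working session

There is one attempt and no reset: what is moved stays moved. The work goes in short steps, Python scripts to look and compute and a shell command to move; the robot and the scene stay as the last step left them, time stands still between calls to the robot, and variables do not carry over. Pictures are saved under pics/ and viewed, at most 14 in all, crops included, and the job is handed in when it is done.

```bash
mkdir -p pics; ls; python3 - <<'E'
from rig import telemetry, vision
import cv2,numpy as np
s=telemetry.get_state();print({k:np.round(v,4).tolist() for k,v in s.items()})
for n in ["scene","top"]:
    d=vision.snapshot(n);cv2.imwrite(f"pics/{n}0.png",d["color"][:,:,::-1])
    print(n,[d[k] for k in("fx","fy","cx","cy")],np.round(d["origin"],4).tolist(),np.round(d["rotation"],4).tolist())
d=vision.snapshot("wrist");print({k:(np.round(v,4).tolist()) for k,v in d.items() if k!="color"})
E
```

```text
pics
{'time': 0.0, 'q': [-1.3442, 0.3339, 0.0399, 1.4663, -0.0134, 1.3433, -0.0585], 'joint_vel': [-0.0006, -0.0004, 0.0018, -0.0001, 0.0006, 0.0001, -0.0023], 'joint_torque': [0.0009, -65.634, 1.3357, -40.3799, -0.0598, 0.0448, 0.0002], 'position': [0.2079, 0.6154, 0.2217], 'ee_rot': [0.1622, 0.9868, -0.0008, -0.0001], 'wrist_force': [-0.433, 0.2232, 0.5303], 'moment': [0.0009, -0.0106, 0.0154], 'grip_force': 0.0, 'grip_width': 0.0874}
scene [413.7783953861323, 413.7783953861323, 273.622213787105, 211.43927634383098] [-0.0352, -0.5296, 0.7371] [0.8412, -0.3471, 0.1689, -0.3786]
top [515.70679616975, 515.70679616975, 283.97489616445597, 220.5586515719609] [0.433, 0.0192, 1.4979] [0.7083, -0.7055, 0.0196, -0.0102]
{'fx': 325.1923, 'fy': 325.1923, 'cx': 279.7892, 'cy': 214.6354, 'tool_from_camera': [[-0.0001, -0.9684, -0.2495, 0.0678], [1.0, -0.0001, -0.0003, -0.0002], [0.0003, -0.2495, 0.9684, -0.1618], [0.0, 0.0, 0.0, 1.0]]}
```

View pics/top0.png

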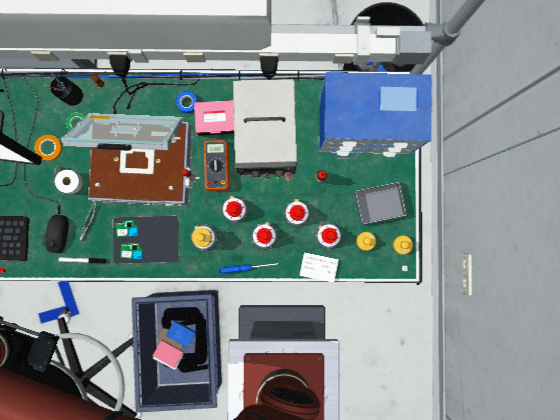

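View pics/scene0.png

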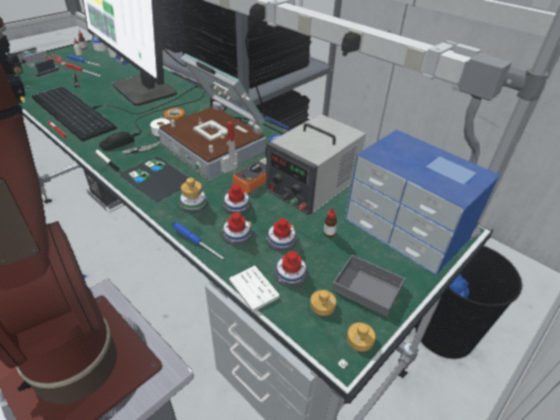

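The top view shows the weight on the green cell at (204,237) and capped blue cells at (234,209), (264,235), (297,212) and (329,236). There are two bench weights, at (367,241) and (403,245). The tray is at (381,203), the meter at (216,165), the flux bottle at (321,175) and the driver at (248,267). I see no third bench weight, and the scene view agrees. Next I'll convert these to world positions.

```bash
cat > h.py <<'E'
import numpy as np,cv2
from scipy.spatial.transform import Rotation as R
from rig import telemetry,vision
def fixed_ray(d,u,v,z):
    r=R.from_quat(d["rotation"]).as_matrix() if np.size(d["rotation"])==4 else np.array(d["rotation"])
    w=r@np.array([(u-d["cx"])/d["fx"],(v-d["cy"])/d["fy"],1]);o=np.array(d["origin"]);return o+w*(z-o[2])/w[2]
def wpose():
    s=telemetry.get_state();T=np.eye(4);T[:3,:3]=R.from_quat(s["ee_rot"]).as_matrix();T[:3,3]=s["position"];return T
def wrist():
    T=wpose();d=vision.snapshot("wrist");d["T"]=T@np.array(d["tool_from_camera"]);d["tool"]=T;return d
def wray(d,u,v,z):
    a=np.array([u-d["cx"],v-d["cy"]]);r=np.hypot(*a);th=r/d["fx"];n=a/max(r,1e-9)
    w=d["T"][:3,:3]@np.array([*(np.sin(th)*n),np.cos(th)]);o=d["T"][:3,3];return o+w*(z-o[2])/w[2]
def wproj(d,P):
    c=np.linalg.inv(d["T"])@np.array([*P,1]);h=np.hypot(c[0],c[1]);th=np.arctan2(h,c[2])
    return np.array([d["cx"],d["cy"]])+d["fx"]*th*c[:2]/max(h,1e-9)
def rectify(d,c,z,half=.05,mm=.25e-3):
    """orthographic patch of plane z about world point c: right=-y, up=+x"""
    n=int(2*half/mm);mx=np.zeros((n,n),np.float32);my=mx.copy()
    i=(np.arange(n)-n/2+.5)*mm
    Y,X=np.meshgrid(c[1]-i,c[0]-i);P=np.stack([X,Y,np.full_like(X,z),np.ones_like(X)],-1)@np.linalg.inv(d["T"]).T
    h=np.hypot(P[...,0],P[...,1]);th=np.arctan2(h,P[...,2]);k=d["fx"]*th/np.maximum(h,1e-9)
    return cv2.remap(d["color"],(d["cx"]+k*P[...,0]).astype(np.float32),(d["cy"]+k*P[...,1]).astype(np.float32),cv2.INTER_LINEAR)
E
python3 - <<'E'
from h import *
d=vision.snapshot("top");c=d["color"];hsv=cv2.cvtColor(c,cv2.COLOR_RGB2HSV)
H,S,V=[hsv[...,i].astype(int) for i in range(3)]
def blobs(m,z,nm):
    n,l,st,ce=cv2.connectedComponentsWithStats(m.astype(np.uint8))
    for i in range(1,n):
        u,v=ce[i]
        if st[i,4]>60 and 190<u<420 and 150<v<275: print(nm,st[i,4],np.round(ce[i],1),np.round(fixed_ray(d,u,v,z)[:2],4))
blobs(((H<6)|(H>174))&(S>150)&(V>80),.055,"red")
blobs((H>15)&(H<28)&(S>110)&(V>90),.03,"brass")
for p in [(357,189),(397,183),(408,216),(367,224)]: print("tray",np.round(fixed_ray(d,*p,.028)[:2],3))
for n,p,z in [("done",(204,237),.07),("meter",(216,165),.04),("flux",(321,175),.09),("drv",(248,267),.01)]: print(n,np.round(fixed_ray(d,*p,z)[:2],3))
E
```

```text
red 184 [233.6 208.5] [0.5271 0.1412]
red 180 [297.  212.2] [ 0.5175 -0.0362]
red 181 [263.9 235.3] [0.4526 0.056 ]
red 185 [329.1 235. ] [ 0.454  -0.1265]
brass 288 [201.  236.9] [0.4476 0.235 ]
brass 285 [365.5 240.8] [ 0.4382 -0.2329]
brass 288 [402.3 244.2] [ 0.4288 -0.338 ]
tray [ 0.587 -0.209]
tray [ 0.604 -0.324]
tray [ 0.51  -0.355]
tray [ 0.486 -0.238]
done [0.447 0.221]
meter [0.652 0.193]
flux [ 0.618 -0.101]
drv [0.362 0.102]
```

```bash
python3 -m pendant '[{"spin":-0.93},{"spin":-0.93},{"spin":-0.93},{"spin":-0.93},{"tx":-0.4,"ty":-0.64},{"tx":-0.4,"ty":-0.64},{"tx":-0.4,"ty":-0.64},{"tx":-0.4,"ty":-0.64},{"tx":-0.4,"ty":-0.64},{"tx":-0.4,"ty":-0.64},{"tx":-0.4,"ty":-0.64},{"tx":-0.4,"ty":-0.64},{"tx":-0.4,"ty":-0.64},{"tx":-0.4,"ty":-0.64},{},{}]' 40
python3 - <<'E'
from h import *
d=wrist();cv2.imwrite("pics/w1.png",d["color"][:,:,::-1]);print(np.round(d["tool"],4))
E
```

```text
[[-9.474e-01  3.201e-01 -3.000e-04  2.080e-01]
 [ 3.201e-01  9.474e-01 -9.000e-04  6.156e-01]
 [-0.000e+00 -1.000e-03 -1.000e+00  2.220e-01]
 [ 0.000e+00  0.000e+00  0.000e+00  1.000e+00]]invalid input at $[0]: expected keys tx, ty, tz, spin, fingers
```

View pics/w1.png

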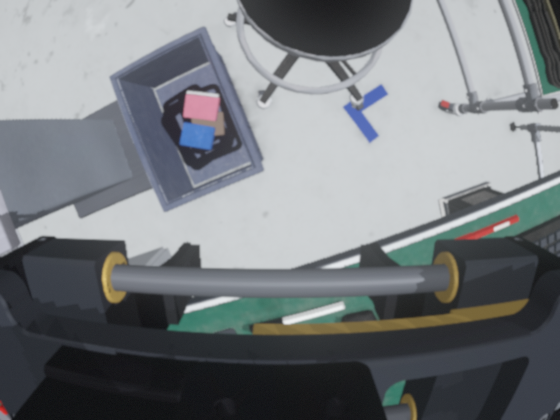

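The wrist view shows the gripper linkage from row 240 down, with the fingertips at about (200,265) and (370,265). Things below the tool will appear above row 240. Each row needs all the keys, so I'll resend the move.

```bash
python3 -m pendant '[{"tx":0,"ty":0,"tz":0,"spin":-0.93,"fingers":0},{"tx":0,"ty":0,"tz":0,"spin":-0.93,"fingers":0},{"tx":0,"ty":0,"tz":0,"spin":-0.93,"fingers":0},{"tx":0,"ty":0,"tz":0,"spin":-0.93,"fingers":0},{"tx":-0.4,"ty":-0.64,"tz":0,"spin":0,"fingers":0},{"tx":-0.4,"ty":-0.64,"tz":0,"spin":0,"fingers":0},{"tx":-0.4,"ty":-0.64,"tz":0,"spin":0,"fingers":0},{"tx":-0.4,"ty":-0.64,"tz":0,"spin":0,"fingers":0},{"tx":-0.4,"ty":-0.64,"tz":0,"spin":0,"fingers":0},{"tx":-0.4,"ty":-0.64,"tz":0,"spin":0,"fingers":0},{"tx":-0.4,"ty":-0.64,"tz":0,"spin":0,"fingers":0},{"tx":-0.4,"ty":-0.64,"tz":0,"spin":0,"fingers":0},{"tx":-0.4,"ty":-0.64,"tz":0,"spin":0,"fingers":0},{"tx":-0.4,"ty":-0.64,"tz":0,"spin":0,"fingers":0},{"tx":0,"ty":0,"tz":0,"spin":0,"fingers":0},{"tx":0,"ty":0,"tz":0,"spin":0,"fingers":0}]' 40
python3 - <<'E'
from h import *
d=wrist();cv2.imwrite("pics/w2.png",d["color"][:,:,::-1]);print(np.round(d["tool"],4))
E
```

```text
time: 2.25
position: [0.4472, 0.232, 0.2225]
ee_rot: [0.001, 1.0, 0.0, -0.0]
wrist_force: [0.1, 0.4, -0.5]
grip_width: 0.0869
grip_force: 0.0
[[-1.000e+00  1.000e-03 -3.000e-04  4.472e-01]
 [ 1.000e-03  1.000e+00  3.000e-04  2.320e-01]
 [ 3.000e-04  3.000e-04 -1.000e+00  2.225e-01]
 [ 0.000e+00  0.000e+00  0.000e+00  1.000e+00]]
```

View pics/w2.png

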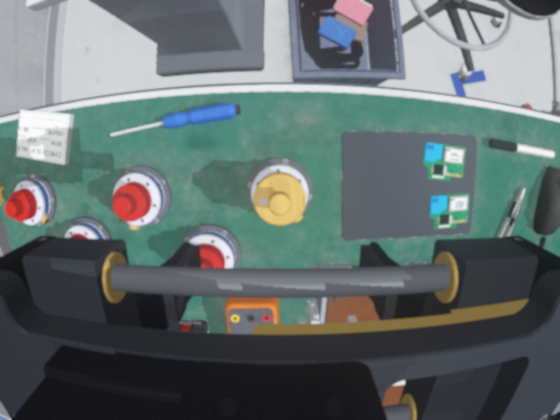

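The balanced weight is at (280,203), nearly under the tool, and its knob is clearly visible. A capped cell shows at (135,197). The driver, meter and PCB mat are clear of the path.

```bash
cat >> h.py <<'E'
def circ(d,c,z,r,span=.010):
    """centre of the circle of radius r in plane z: best mean radial gradient"""
    mm=.25e-3;half=r+span+.004;p=cv2.GaussianBlur(rectify(d,c,z,half,mm),(0,0),2).astype(np.float32)
    gx=np.stack([cv2.Sobel(p[...,k],cv2.CV_32F,1,0) for k in range(3)],-1);gy=np.stack([cv2.Sobel(p[...,k],cv2.CV_32F,0,1) for k in range(3)],-1)
    a=np.arange(0,2*np.pi,np.pi/90);n=p.shape[0];m=int(span/mm);o=np.arange(-m,m+1)
    sc=np.zeros((2*m+1,2*m+1))
    for t in a:
        x=np.round(n/2-.5+r/mm*np.cos(t)+o).astype(int);y=np.round(n/2-.5+r/mm*np.sin(t)+o).astype(int)
        g=np.abs(gx[np.ix_(y,x)]*np.cos(t)+gy[np.ix_(y,x)]*np.sin(t)).max(-1);sc+=np.minimum(g,60)
    sc=cv2.GaussianBlur(sc,(0,0),1)
    j,i=np.unravel_index(sc.argmax(),sc.shape);s=sc/len(a)
    return np.array([c[0]-(j-m)*mm,c[1]-(i-m)*mm]),round(float(s.max()/np.median(s)),2)
def show(d,c,feats):
    for n,z,r in feats:
        p,s=circ(d,c,z,r);print(n,np.round(p*1e3,2),"score",s)
def W(b): return [("knob",b+.042,.011),("disc",b+.020,.027)]
CAP=[("stub",.066,.012),("roof",.048,.023),("body",.028,.032),("base",.008,.039)]
CELL=[("button",.0387,.016),("body",.028,.032),("base",.008,.039)]
E
python3 - <<'E'
from h import *
d=wrist()
show(d,(.447,.23),W(.042)+[("body",.028,.032),("base",.008,.039)])
print("Q");show(d,(.4526,.056),CAP);print("P");show(d,(.527,.141),CAP)
cv2.imwrite("pics/x.png",rectify(d,(.447,.23),.062)[:,:,::-1])
E
```

```text
knob [455.5 224.5] score 2.52
disc [445.75 231.25] score 3.01
body [452.5 234. ] score 2.29
base [450.75 236.  ] score 1.98
Q
stub [452.85  58.75] score 2.9
roof [449.85  63.75] score 2.2
body [451.85  58.75] score 2.26
base [460.6   51.25] score 1.93
P
stub [519.75 146.75] score 2.01
roof [520.75 146.25] score 3.07
body [525.75 144.75] score 2.22
base [537.  134.5] score 2.18
```

```bash
python3 - <<'E'
from h import *
d=wrist();im=[]
for c,z,r in [((.446,.2315),.084,.011),((.446,.2315),.062,.027),((.446,.2315),.008,.039),((.4526,.0575),.066,.012),((.4526,.0575),.048,.023),((.4526,.0575),.008,.039)]:
    p=rectify(d,c,z,.05,.4e-3).copy();cv2.circle(p,(125,125),int(r/.4e-3),(0,255,255),1);im.append(p)
cv2.imwrite("pics/c.png",np.vstack([np.hstack(im[:3]),np.hstack(im[3:])])[:,:,::-1])
E
```

```text
(no output)
```

View pics/c.png

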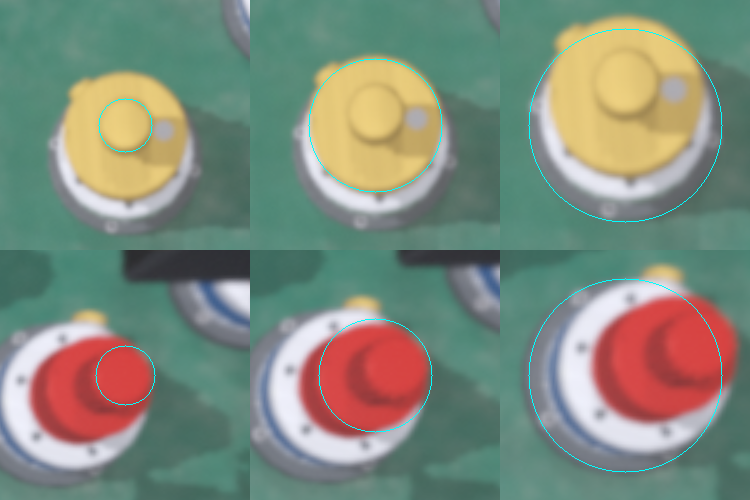

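The rectified patches show that the measured weight centre (446, 231.5 mm) fits both the disc and the knob well. The circle search locks onto shadows, so I'll use signed gradients and a smaller span.

```bash
python3 - <<'E'
s=open('h.py').read()
s=s.replace("sc=np.zeros((2*m+1,2*m+1))","sc=np.zeros((2*m+1,2*m+1,3))").replace("g=np.abs(gx[np.ix_(y,x)]*np.cos(t)+gy[np.ix_(y,x)]*np.sin(t)).max(-1);sc+=np.minimum(g,60)","sc+=np.clip(gx[np.ix_(y,x)]*np.cos(t)+gy[np.ix_(y,x)]*np.sin(t),-40,40)").replace("sc=cv2.GaussianBlur(sc,(0,0),1)","sc=cv2.GaussianBlur(np.abs(sc).max(-1),(0,0),1)").replace("span=.010","span=.007")
open('h.py','w').write(s)
E
python3 - <<'E'
from h import *
d=wrist()
show(d,(.446,.2315),W(.042)+[("body",.028,.032),("base",.008,.039)])
print("Q");show(d,(.4526,.0575),CAP);print("P");show(d,(.527,.141),CAP)
E
```

```text
knob [444.75 230.75] score 2.97
disc [447.75 232.  ] score 2.6
body [447.5 231. ] score 2.62
base [450.75 236.  ] score 1.87
Q
stub [452.6   58.25] score 3.13
roof [449.85  63.5 ] score 3.06
body [452.1   58.25] score 3.13
base [456.85  53.  ] score 2.04
P
stub [520.   147.25] score 3.24
roof [520. 147.] score 4.84
body [525.25 145.  ] score 3.66
base [527.75 143.5 ] score 2.45
```

```bash
python3 -m pendant '[{"tx":0,"ty":-0.72,"tz":0,"spin":0,"fingers":0},{"tx":0,"ty":-0.72,"tz":0,"spin":0,"fingers":0},{"tx":0,"ty":-0.72,"tz":0,"spin":0,"fingers":0},{"tx":-0.09,"ty":-0.74,"tz":0,"spin":0,"fingers":0},{"tx":0,"ty":0,"tz":0,"spin":0,"fingers":0},{"tx":0,"ty":0,"tz":0,"spin":0,"fingers":0}]'
python3 - <<'E'
from h import *
d=wrist();print(np.round(d["tool"][:3,3],4));show(d,(.4526,.0575),CAP);cv2.imwrite("pics/q.png",rectify(d,(.4526,.0575),.066)[:,:,::-1])
print("R");show(d,(.517,-.036),CAP);print("S");show(d,(.454,-.1265),CAP)
E
```

```text
time: 3.2
position: [0.4527, 0.0585, 0.2226]
ee_rot: [0.0, 1.0, 0.0, -0.0]
wrist_force: [0.1, 0.6, 0.4]
grip_width: 0.0871
grip_force: 0.0
[0.4527 0.0585 0.2226]
stub [455.6  50.5] score 2.32
roof [451.1   57.75] score 3.32
body [452.35  57.5 ] score 3.51
base [451.85  57.75] score 1.45
R
stub [510.   -38.75] score 3.13
roof [513.5  -32.75] score 3.59
body [516.25 -35.5 ] score 3.91
base [518. -36.] score 2.2
S
stub [ 452.5 -127.5] score 2.68
roof [ 451.5  -121.25] score 2.57
body [ 453.5 -127. ] score 3.12
base [ 454.   -128.25] score 2.39
```

```bash
python3 -m pendant '[{"tx":0,"ty":-0.01,"tz":0.7,"spin":0,"fingers":0},{"tx":0,"ty":0,"tz":0.7,"spin":0,"fingers":0.3},{"tx":0,"ty":0,"tz":0.7,"spin":0,"fingers":0.3},{"tx":0,"ty":0,"tz":0.6,"spin":0,"fingers":0.3},{"tx":0,"ty":0,"tz":0.16,"spin":0,"fingers":0.3},{"tx":0,"ty":0,"tz":0,"spin":0,"fingers":0.5},{"tx":0,"ty":0,"tz":0,"spin":0,"fingers":1},{"tx":0,"ty":0,"tz":0,"spin":0,"fingers":1},{"tx":0,"ty":0,"tz":0,"spin":0,"fingers":1},{"tx":0,"ty":0,"tz":0,"spin":0,"fingers":1},{"tx":0,"ty":0,"tz":0,"spin":0,"fingers":1}]' 40
python3 - <<'E'
from h import *
s=telemetry.get_state();print(s["position"],s["moment"])
E
```

```text
time: 4.62
position: [0.4531, 0.0571, 0.0514]
ee_rot: [0.001, 1.0, 0.0, 0.0]
wrist_force: [-1.4, 0.8, 6.6]
grip_width: 0.0229
grip_force: 40.0
[0.45306088 0.0570618  0.05139369] [ 0.15368488  0.29575767 -0.01754668]
```

```bash
python3 -m pendant '[{"tx":0,"ty":0,"tz":-0.1,"spin":0,"fingers":1},{"tx":0,"ty":0,"tz":-0.1,"spin":0,"fingers":1},{"tx":0,"ty":0,"tz":-0.1,"spin":0,"fingers":1},{"tx":0,"ty":0,"tz":-0.2,"spin":0,"fingers":1},{"tx":0,"ty":0,"tz":-0.6,"spin":0,"fingers":1},{"tx":0,"ty":0,"tz":-0.6,"spin":0,"fingers":1},{"tx":0,"ty":0,"tz":-0.6,"spin":0,"fingers":1},{"tx":0,"ty":0,"tz":-0.6,"spin":0,"fingers":1},{"tx":0,"ty":0,"tz":0,"spin":0,"fingers":1},{"tx":0,"ty":0,"tz":0,"spin":0,"fingers":1}]'
python3 - <<'E'
from h import *
d=wrist();print(np.round(d["tool"][:3,3],4));show(d,(.4526,.0575),CELL)
z=d["tool"][2,3]; show(d,d["tool"][:2,3],[("heldstub",z+.016,.012),("heldroof",z-.003,.023)])
cv2.imwrite("pics/w3.png",d["color"][:,:,::-1])
E
```

```text
time: 5.88
position: [0.4525, 0.0567, 0.2248]
ee_rot: [0.001, 1.0, -0.0, -0.0]
wrist_force: [0.4, 0.4, -0.5]
grip_width: 0.0231
grip_force: 40.0
[0.4525 0.0567 0.2248]
button [455.35  63.25] score 1.84
body [450.85  57.75] score 3.04
base [459.35  63.5 ] score 1.84
heldstub [450.71  56.17] score 4.52
heldroof [447.21  58.17] score 3.33
```

View pics/w3.png

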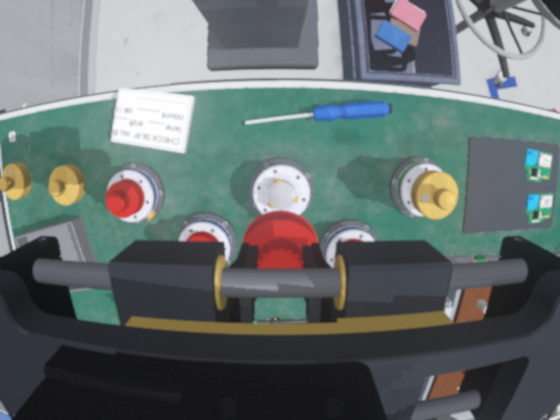

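The cap is held under the fingers, with its roof at (281,240). Cell Q is bare at (281,189), and the weights are at (15,180) and (66,185). Next I'll carry the cap to the tray.

```bash
python3 -m pendant '[{"tx":-0.2,"ty":-0.76,"tz":0,"spin":0,"fingers":1},{"tx":-0.2,"ty":-0.76,"tz":0,"spin":0,"fingers":1},{"tx":-0.2,"ty":-0.76,"tz":0,"spin":0,"fingers":1},{"tx":-0.2,"ty":-0.76,"tz":0,"spin":0,"fingers":1},{"tx":-0.2,"ty":-0.76,"tz":0,"spin":0,"fingers":1},{"tx":-0.2,"ty":-0.76,"tz":0,"spin":0,"fingers":1},{"tx":-0.2,"ty":-0.76,"tz":0,"spin":0,"fingers":1},{"tx":-0.24,"ty":-0.76,"tz":0,"spin":0,"fingers":1},{"tx":0,"ty":0,"tz":0,"spin":0,"fingers":1},{"tx":0,"ty":0,"tz":0,"spin":0,"fingers":1}]'
python3 - <<'E'
from h import *
d=wrist();cv2.imwrite("pics/w4.png",d["color"][:,:,::-1]);print(np.round(d["tool"][:3,3],4))
for n,c in (("W1",(.438,-.233)),("W2",(.429,-.338))): print(n);show(d,c,W(0)+W(.006))
E
```

```text
time: 7.18
position: [0.5502, -0.3076, 0.2238]
ee_rot: [0.001, 1.0, 0.0, -0.001]
wrist_force: [-0.2, -0.2, -0.7]
grip_width: 0.0224
grip_force: 40.0
[ 0.5502 -0.3076  0.2238]
W1
knob [ 432.75 -226.  ] score 3.63
disc [ 438.25 -236.25] score 3.51
knob [ 440. -239.] score 2.84
disc [ 439.25 -237.  ] score 4.01
W2
knob [ 429.5 -341.5] score 3.74
disc [ 428.5  -341.75] score 3.87
knob [ 430.5 -341. ] score 3.74
disc [ 429.25 -341.25] score 3.74
```

View pics/w4.png

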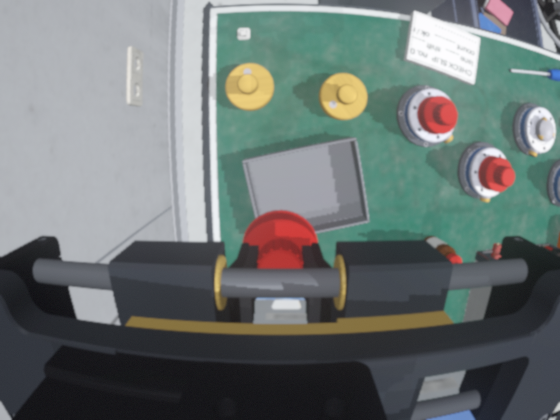

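The tray is at (306,190) with corners (244,161), (355,141) and (369,220), and the held cap is just beyond its middle. The weights are at (250,85) and (344,96).

```bash
python3 - <<'E'
from h import *
d=wrist();P=[wray(d,*p,.028)[:2] for p in [(244,161),(355,141),(369,220)]]
print(np.round(P,4));c=(P[0]+P[2])/2;a=(P[0]-P[1]);L=np.linalg.norm(a);a/=L;print(c,a,L,np.linalg.norm(P[1]-P[2]));print("far",c+.027*a,"near",c-.027*a)
E
```

```text
[[ 0.5134 -0.3465]
 [ 0.4901 -0.2234]
 [ 0.5811 -0.2025]]
[ 0.54724886 -0.2745269 ] [ 0.18546408 -0.98265105] 0.12529766920089147 0.09334631971047272
far [ 0.55225639 -0.30105847] near [ 0.54224133 -0.24799532]
```

```bash
python3 -m pendant '[{"tx":-0.03,"ty":0.11,"tz":0.7,"spin":0,"fingers":1},{"tx":0,"ty":0,"tz":0.8,"spin":0,"fingers":1},{"tx":0,"ty":0,"tz":0.8,"spin":0,"fingers":1},{"tx":0,"ty":0,"tz":0.6,"spin":0,"fingers":1},{"tx":0,"ty":0,"tz":0.3,"spin":0,"fingers":1},{"tx":0,"ty":0,"tz":0.0,"spin":0,"fingers":1},{"tx":0,"ty":0,"tz":0,"spin":0,"fingers":0.55},{"tx":0,"ty":0,"tz":0,"spin":0,"fingers":0.55},{"tx":0,"ty":0,"tz":0,"spin":0,"fingers":0.55},{"tx":0,"ty":0,"tz":-0.3,"spin":0,"fingers":0.55},{"tx":0,"ty":0,"tz":-0.7,"spin":0,"fingers":0.55},{"tx":0,"ty":0,"tz":-0.8,"spin":0,"fingers":0.3},{"tx":0,"ty":0,"tz":-0.8,"spin":0,"fingers":0},{"tx":0,"ty":0,"tz":-0.6,"spin":0,"fingers":0},{"tx":0,"ty":0,"tz":0,"spin":0,"fingers":0},{"tx":0,"ty":0,"tz":0,"spin":0,"fingers":0}]'
python3 - <<'E'
from h import *
d=wrist();cv2.imwrite("pics/w5.png",d["color"][:,:,::-1]);print(np.round(d["tool"][:3,3],4))
E
```

```text
time: 9.28
position: [0.5523, -0.3013, 0.2252]
ee_rot: [0.001, 1.0, 0.0, 0.0]
wrist_force: [-0.5, -0.9, 0.4]
grip_width: 0.0807
grip_force: 0.0
[ 0.5523 -0.3013  0.2252]
```

View pics/w5.png

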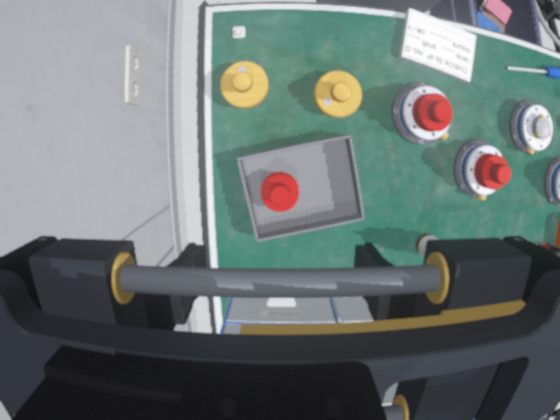

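The cap stands upright in the tray at (280,190). Next is the finished cell's weight.

```bash
python3 -m pendant '[{"tx":0.176,"ty":0.888,"tz":0,"spin":0,"fingers":0},{"tx":0.176,"ty":0.888,"tz":0,"spin":0,"fingers":0},{"tx":0.176,"ty":0.888,"tz":0,"spin":0,"fingers":0},{"tx":0.176,"ty":0.888,"tz":0,"spin":0,"fingers":0},{"tx":0.176,"ty":0.888,"tz":0,"spin":0,"fingers":0},{"tx":0.176,"ty":0.888,"tz":0,"spin":0,"fingers":0},{"tx":0.176,"ty":0.888,"tz":0,"spin":0,"fingers":0},{"tx":0.176,"ty":0.888,"tz":0,"spin":0,"fingers":0},{"tx":0.176,"ty":0.888,"tz":0,"spin":0,"fingers":0},{"tx":0.176,"ty":0.888,"tz":0,"spin":0,"fingers":0},{"tx":0,"ty":0,"tz":0,"spin":0,"fingers":0},{"tx":0,"ty":0,"tz":0,"spin":0,"fingers":0}]'
python3 - <<'E'
from h import *
d=wrist();print(np.round(d["tool"][:3,3],4))
show(d,(.446,.2315),W(.042)+[("body",.028,.032)])
# fine: brass mask circle at disc top
for z,r in ((.062,.027),):
    p=rectify(d,(.446,.2315),z,.045,.25e-3);h=cv2.cvtColor(p,cv2.COLOR_RGB2HSV);m=((h[...,0]>15)&(h[...,0]<30)&(h[...,1]>100)).astype(np.uint8)
    ct=max(cv2.findContours(m,0,1)[0],key=cv2.contourArea);(u,v),rr=cv2.minEnclosingCircle(ct);print(.446-(v-180)*.25e-3,.2315-(u-180)*.25e-3,rr*.25)
E
```

```text
time: 10.82
position: [0.4474, 0.2306, 0.2241]
ee_rot: [0.001, 1.0, -0.001, -0.001]
wrist_force: [0.4, -1.0, 0.4]
grip_width: 0.0869
grip_force: 0.0
[0.4474 0.2306 0.2241]
knob [444.75 230.75] score 2.91
disc [447.5 232. ] score 2.52
body [447.5 231. ] score 2.65
0.446879695892334 0.23296302795410156 28.09397315979004
```

```bash
python3 -m pendant '[{"tx":0.012,"ty":0.012,"tz":0.7,"spin":0,"fingers":0},{"tx":0,"ty":0,"tz":0.7,"spin":0,"fingers":0.3},{"tx":0,"ty":0,"tz":0.7,"spin":0,"fingers":0.4},{"tx":0,"ty":0,"tz":0.45,"spin":0,"fingers":0.5},{"tx":0,"ty":0,"tz":0.1,"spin":0,"fingers":0.6},{"tx":0,"ty":0,"tz":0,"spin":0,"fingers":0.6},{"tx":0,"ty":0,"tz":0,"spin":0,"fingers":0.65},{"tx":0,"ty":0,"tz":0,"spin":0,"fingers":0.7},{"tx":0,"ty":0,"tz":0,"spin":0,"fingers":0.75},{"tx":0,"ty":0,"tz":0,"spin":0,"fingers":1},{"tx":0,"ty":0,"tz":0,"spin":0,"fingers":1},{"tx":0,"ty":0,"tz":0,"spin":0,"fingers":1}]' 30
```

```text
time: 12.38
position: [0.4471, 0.2323, 0.0662]
ee_rot: [0.001, 1.0, 0.0, 0.0]
wrist_force: [-1.5, -0.9, 4.6]
grip_width: 0.0209
grip_force: 30.0
```

```bash
python3 -m pendant '[{"tx":0,"ty":0,"tz":-0.1,"spin":0,"fingers":1},{"tx":0,"ty":0,"tz":-0.35,"spin":0,"fingers":1},{"tx":0,"ty":0,"tz":-0.7,"spin":0,"fingers":1},{"tx":0,"ty":0,"tz":-0.7,"spin":0,"fingers":1},{"tx":0,"ty":0,"tz":-0.8,"spin":0,"fingers":1},{"tx":0,"ty":-0.4,"tz":0,"spin":0,"fingers":1},{"tx":0,"ty":-0.7,"tz":0,"spin":0,"fingers":1},{"tx":-0.08,"ty":-0.7,"tz":0,"spin":0,"fingers":1},{"tx":0,"ty":-0.7,"tz":0,"spin":0,"fingers":1},{"tx":0,"ty":-0.4,"tz":0,"spin":0,"fingers":1},{"tx":0,"ty":0,"tz":0,"spin":0,"fingers":1},{"tx":0,"ty":0,"tz":0,"spin":0,"fingers":1}]'
python3 - <<'E'
from h import *
d=wrist();t=d["tool"][:3,3];print(np.round(t,4));show(d,(.452,.0577),CELL)
show(d,t[:2],[("helddisc",t[2]-.002,.027),("heldbot",t[2]-.022,.027)])
a=cv2.resize(d["color"][120:280,200:360],(560,560),interpolation=cv2.INTER_CUBIC);cv2.imwrite("pics/w6.png",a[:,:,::-1])
E
```

```text
time: 13.88
position: [0.4507, 0.0583, 0.2241]
ee_rot: [0.001, 1.0, -0.0, -0.001]
wrist_force: [-0.1, 1.2, -3.1]
grip_width: 0.0212
grip_force: 30.0
[0.4507 0.0583 0.2241]
button [450.5  58.7] score 2.54
body [450.75  57.7 ] score 3.31
base [459.    61.95] score 2.13
helddisc [449.46  58.07] score 5.68
heldbot [449.96  57.32] score 2.58
```

View pics/w6.png

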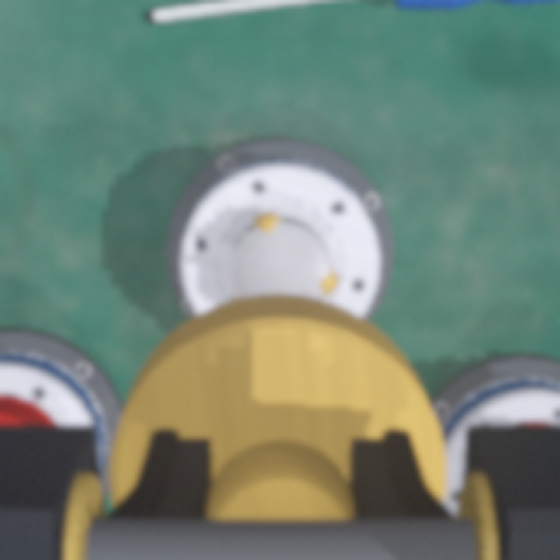

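The held weight hangs straight at the bottom of the crop and covers the lower part of bare cell Q, at (280,240) in the crop. I'll shift forward to see the whole cell.

```bash
python3 -m pendant '[{"tx":-0.5,"ty":0,"tz":0,"spin":0,"fingers":1},{"tx":-0.4,"ty":0,"tz":0,"spin":0,"fingers":1},{"tx":0,"ty":0,"tz":0,"spin":0,"fingers":1},{"tx":0,"ty":0,"tz":0,"spin":0,"fingers":1}]'
python3 - <<'E'
from h import *
d=wrist();t=d["tool"][:3,3];print(np.round(t,4));show(d,(.452,.0577),CELL)
show(d,t[:2],[("helddisc",t[2]-.002,.027),("heldbot",t[2]-.022,.027)])
im=[]
for z,r in ((.0387,.016),(.028,.032),(.008,.039)):
    p=rectify(d,(.452,.0577),z,.045,.35e-3).copy();cv2.circle(p,(128,128),int(r/.35e-3),(255,0,0),1);im.append(p)
cv2.imwrite("pics/w7.png",np.hstack(im)[:,:,::-1])
E
```

```text
time: 14.42
position: [0.5048, 0.0586, 0.2244]
ee_rot: [0.0, 1.0, -0.0, -0.001]
wrist_force: [-0.7, -1.1, -3.5]
grip_width: 0.0209
grip_force: 30.0
[0.5048 0.0586 0.2244]
button [450.5  52.7] score 3.17
body [452.75  57.45] score 3.07
base [458.   62.2] score 1.32
helddisc [503.25  58.12] score 6.67
heldbot [504.5   57.87] score 2.97
```

View pics/w7.png

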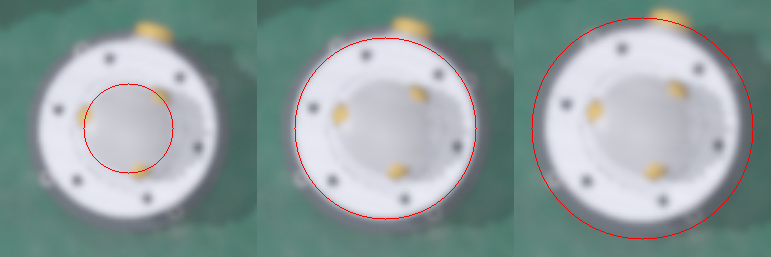

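The body circle drawn at (452, 57.7) fits the white body to about 0.5 mm. A contour fit will cross-check it.

```bash
cat >> h.py <<'E'
def white(d,c,z=.028,r=.032):
    p=cv2.GaussianBlur(rectify(d,c,z,.045,.25e-3),(0,0),1.5).astype(int);m=((p.min(-1)>125)).astype(np.uint8)
    ct=max(cv2.findContours(m,0,1)[0],key=cv2.contourArea);(u,v),rr=cv2.minEnclosingCircle(ct)
    h=cv2.convexHull(ct)[:,0];e=cv2.fitEllipse(h)
    f=lambda u,v:np.round([(c[0]-(v-179.5)*.25e-3)*1e3,(c[1]-(u-179.5)*.25e-3)*1e3],2)
    print("white minenc",f(u,v),round(rr*.25,2),"ell",f(*e[0]),np.round(np.array(e[1])*.125,2))
E
python3 - <<'E'
from h import *
d=wrist();white(d,(.452,.0577))
# second look: sharpness of circ optimum for several radii
for r in (.0315,.032,.0325): print(r,circ(d,(.452,.0577),.028,r,.004))
t=d["tool"][:3,3];print(np.round(t*1e3,2))
for r in (.0265,.027,.0275): print(r,circ(d,t[:2],t[2]-.002,r,.004)[0]*1e3-t[:2]*1e3)
E
```

```text
white minenc [453.21  60.02] 35.96 ell [452.92  58.71] [33.54 35.02]
0.0315 (array([0.45275, 0.05795]), 1.94)
0.032 (array([0.453 , 0.0577]), 1.87)
0.0325 (array([0.4525 , 0.05745]), 1.76)
[504.73  58.55 224.59]
0.0265 [-1.5  -0.75]
0.027 [-1.5  -0.25]
0.0275 [-1.25 -0.25]
```

```bash
python3 -m pendant '[{"tx":0.43,"ty":-0.009,"tz":0,"spin":0,"fingers":1},{"tx":0.43,"ty":0,"tz":0,"spin":0,"fingers":1},{"tx":0,"ty":0,"tz":0.7,"spin":0,"fingers":1},{"tx":0,"ty":0,"tz":0.7,"spin":0,"fingers":1},{"tx":0,"ty":0,"tz":0.6,"spin":0,"fingers":1},{"tx":0,"ty":0,"tz":0.4,"spin":0,"fingers":1},{"tx":0,"ty":0,"tz":0.1,"spin":0,"fingers":1},{"tx":0,"ty":0,"tz":0.07,"spin":0,"fingers":1},{"tx":0,"ty":0,"tz":0,"spin":0,"fingers":1},{"tx":0,"ty":0,"tz":0,"spin":0,"fingers":1}]'
```

```text
time: 15.78
position: [0.4544, 0.0579, 0.0715]
ee_rot: [0.001, 1.0, 0.0, 0.001]
wrist_force: [0.3, 0.6, -2.8]
grip_width: 0.0212
grip_force: 30.0
```

```bash
for i in 1; do python3 -m pendant '[{"tx":0,"ty":0,"tz":0.03,"spin":0,"fingers":1},{"tx":0,"ty":0,"tz":0,"spin":0,"fingers":1}]'; done; python3 -m pendant '[{"tx":0,"ty":0,"tz":0.02,"spin":0,"fingers":1},{"tx":0,"ty":0,"tz":0,"spin":0,"fingers":1}]';python3 -m pendant '[{"tx":0,"ty":0,"tz":0,"spin":0,"fingers":1}]';python3 -m pendant '[{"tx":0,"ty":0,"tz":0,"spin":0,"fingers":1}]'
```

```text
time: 16.02
position: [0.4539, 0.0577, 0.069]
ee_rot: [0.001, 1.0, 0.0, 0.0]
wrist_force: [0.1, 1.1, -3.7]
grip_width: 0.0212
grip_force: 30.0
time: 16.27
position: [0.4538, 0.0576, 0.0677]
ee_rot: [0.001, 1.0, -0.0, -0.0]
wrist_force: [-0.3, 0.9, -3.3]
grip_width: 0.0215
grip_force: 30.0
time: 16.4
position: [0.4538, 0.0576, 0.0677]
ee_rot: [0.001, 1.0, -0.0, -0.0]
wrist_force: [0.9, 0.1, -2.4]
grip_width: 0.0211
grip_force: 30.0
time: 16.52
position: [0.4539, 0.0577, 0.0678]
ee_rot: [0.001, 1.0, -0.0, 0.0]
wrist_force: [-0.5, -0.5, -3.3]
grip_width: 0.0211
grip_force: 30.0
```

```bash
python3 -m pendant '[{"tx":0.01,"ty":0.005,"tz":0.01,"spin":0,"fingers":1},{"tx":0,"ty":0,"tz":0,"spin":0,"fingers":1}]'; python3 -m pendant '[{"tx":0,"ty":0,"tz":0.01,"spin":0,"fingers":1},{"tx":0,"ty":0,"tz":0,"spin":0,"fingers":1}]';python3 -m pendant '[{"tx":0,"ty":0,"tz":0.01,"spin":0,"fingers":1},{"tx":0,"ty":0,"tz":0,"spin":0,"fingers":1}]'
```

```text
time: 16.77
position: [0.4531, 0.058, 0.0671]
ee_rot: [0.001, 1.0, -0.0, -0.0]
wrist_force: [0.9, -0.6, -3.3]
grip_width: 0.0212
grip_force: 30.0
time: 17.02
position: [0.4533, 0.058, 0.0666]
ee_rot: [0.001, 1.0, -0.0, 0.0]
wrist_force: [0.5, 0.3, -3.4]
grip_width: 0.0211
grip_force: 30.0
time: 17.27
position: [0.4536, 0.058, 0.0663]
ee_rot: [0.001, 1.0, 0.0, 0.0]
wrist_force: [-0.7, -0.4, 2.1]
grip_width: 0.0211
grip_force: 30.0
```

```bash
python3 -m pendant '[{"tx":0,"ty":0,"tz":-0.004,"spin":0,"fingers":1},{"tx":0,"ty":0,"tz":0,"spin":0,"fingers":1}]' 4;  python3 -m pendant '[{"tx":0,"ty":0,"tz":0,"spin":0,"fingers":0.74},{"tx":0,"ty":0,"tz":0,"spin":0,"fingers":0.72},{"tx":0,"ty":0,"tz":0,"spin":0,"fingers":0.68},{"tx":0,"ty":0,"tz":0,"spin":0,"fingers":0.6},{"tx":0,"ty":0,"tz":0,"spin":0,"fingers":0.5},{"tx":0,"ty":0,"tz":0,"spin":0,"fingers":0.4},{"tx":0,"ty":0,"tz":-0.3,"spin":0,"fingers":0.3},{"tx":0,"ty":0,"tz":-0.7,"spin":0,"fingers":0.3},{"tx":0,"ty":0,"tz":-0.8,"spin":0,"fingers":0},{"tx":0,"ty":0,"tz":-0.8,"spin":0,"fingers":0},{"tx":0,"ty":0,"tz":0,"spin":0,"fingers":0},{"tx":0,"ty":0,"tz":0,"spin":0,"fingers":0}]'
python3 - <<'E'
from h import *
d=wrist();t=d["tool"][:3,3];print(np.round(t,4))
c=(.4527,.0577);show(d,c,W(.042)+[("body",.028,.032)])
im=[]
for z,r in ((.084,.011),(.062,.027),(.028,.032)):
    p=rectify(d,c,z,.045,.35e-3).copy();cv2.circle(p,(128,128),int(r/.35e-3),(255,0,0),1);im.append(p)
cv2.imwrite("pics/w8.png",np.hstack(im)[:,:,::-1])
E
```

```text
time: 17.52
position: [0.4534, 0.058, 0.0663]
ee_rot: [0.001, 1.0, -0.0, 0.0]
wrist_force: [0.2, -1.4, 0.5]
grip_width: 0.0218
grip_force: 4.0
time: 19.02
position: [0.453, 0.0579, 0.2217]
ee_rot: [0.001, 1.0, 0.0, -0.0]
wrist_force: [-0.3, -0.7, -0.4]
grip_width: 0.0855
grip_force: 0.0
[0.453  0.0579 0.2217]
knob [459.7  64.7] score 3.39
disc [454.45  56.45] score 3.07
body [452.95  57.45] score 2.64
```

View pics/w8.png

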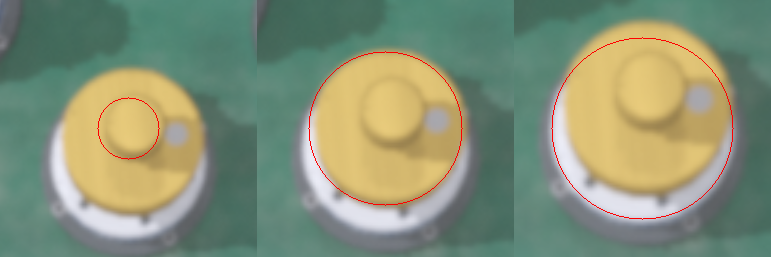

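The weight stands balanced on cell Q. The disc edge sits slightly to the right of the drawn circle in the middle panel, by about 1 mm. I'll compare it with the starting picture of the balanced weight by registration, since the tool pose was nearly the same.

```bash
python3 - <<'E'
from h import *
from pathlib import Path
d=wrist();cv2.imwrite("pics/raw_q.png",d["color"][:,:,::-1])
d0=dict(d);d0["color"]=cv2.imread("pics/w2.png")[:,:,::-1].copy()
T=np.array([[-1,1e-3,-3e-4,.4472],[1e-3,1,3e-4,.2320],[3e-4,3e-4,-1,.2225],[0,0,0,1]]);d0["T"]=T@np.array(d["tool_from_camera"])
c0=np.array([.4475,.2312]);c1=np.array([.4528,.0576]);mm=.25e-3
def reg(z,half,m=None):
    a,b=[cv2.cvtColor(rectify(x,c,z,half,mm),cv2.COLOR_RGB2GRAY) for x,c in((d0,c0),(d,c1))]
    M=np.eye(2,3,dtype=np.float32);n=a.shape[0];yy,xx=np.mgrid[:n,:n];mask=(m(xx*mm-half,yy*mm-half)*255).astype(np.uint8)
    s,M=cv2.findTransformECC(a,b,M,cv2.MOTION_TRANSLATION,(3,300,1e-6),mask,5);return s,-M[1,2]*mm*1e3,-M[0,2]*mm*1e3
print("disc shift rel (x,y mm)",reg(.062,.045,lambda x,y:(np.hypot(x,y)<.030)))
print("knob",reg(.084,.025,lambda x,y:(np.hypot(x,y)<.0135)))
print("body(lower)",reg(.028,.05,lambda x,y:(np.hypot(x,y)<.042)&(y>.019)))
print("tool offs",d0["T"][:2,3]-c0,d["T"][:2,3]-c1)
E
```

```text
disc shift rel (x,y mm) (0.8859808012922376, np.float32(2.0269277), np.float32(-1.052838))
knob (0.9905668428618851, np.float32(2.7675853), np.float32(-2.0287335))
body(lower) (0.9506118409305523, np.float32(0.580352), np.float32(-0.05115792))
tool offs [-0.06816317  0.00051787] [-0.06781315  0.00012528]
```

```bash
python3 -m pendant '[{"tx":0,"ty":0,"tz":0.7,"spin":0,"fingers":0.2},{"tx":0,"ty":0,"tz":0.7,"spin":0,"fingers":0.3},{"tx":0,"ty":0,"tz":0.7,"spin":0,"fingers":0.4},{"tx":0,"ty":0,"tz":0.4,"spin":0,"fingers":0.5},{"tx":0,"ty":0,"tz":0.07,"spin":0,"fingers":0.6},{"tx":0,"ty":0,"tz":0,"spin":0,"fingers":0.65},{"tx":0,"ty":0,"tz":0,"spin":0,"fingers":0.7},{"tx":0,"ty":0,"tz":0,"spin":0,"fingers":0.75},{"tx":0,"ty":0,"tz":0,"spin":0,"fingers":1},{"tx":0,"ty":0,"tz":0,"spin":0,"fingers":1}]' 20; python3 -m pendant '[{"tx":0,"ty":0,"tz":-0.04,"spin":0,"fingers":1},{"tx":0,"ty":0,"tz":0,"spin":0,"fingers":1},{"tx":0,"ty":0,"tz":0,"spin":0,"fingers":1}]'
```

```text
time: 20.38
position: [0.4538, 0.058, 0.0685]
ee_rot: [0.001, 1.0, 0.0, 0.001]
wrist_force: [-0.5, -1.7, 5.0]
grip_width: 0.0212
grip_force: 20.0
time: 20.75
position: [0.4529, 0.058, 0.0701]
ee_rot: [0.001, 1.0, -0.0, -0.0]
wrist_force: [-0.3, -0.5, -4.0]
grip_width: 0.0214
grip_force: 20.0
```

```bash
python3 -m pendant '[{"tx":0.014,"ty":0.012,"tz":0.015,"spin":0,"fingers":1},{"tx":0,"ty":0,"tz":0,"spin":0,"fingers":1},{"tx":0,"ty":0,"tz":0,"spin":0,"fingers":1}]';  python3 -m pendant '[{"tx":0,"ty":0,"tz":0.008,"spin":0,"fingers":1},{"tx":0,"ty":0,"tz":0,"spin":0,"fingers":1}]'; python3 -m pendant '[{"tx":0,"ty":0,"tz":0.008,"spin":0,"fingers":1},{"tx":0,"ty":0,"tz":0,"spin":0,"fingers":1}]'
```

```text
time: 21.12
position: [0.4524, 0.0587, 0.0695]
ee_rot: [0.001, 1.0, -0.0, -0.0]
wrist_force: [0.5, 0.5, -3.2]
grip_width: 0.0211
grip_force: 20.0
time: 21.38
position: [0.4524, 0.0587, 0.069]
ee_rot: [0.001, 1.0, -0.0, -0.0]
wrist_force: [-0.0, 0.6, -3.4]
grip_width: 0.0211
grip_force: 20.0
time: 21.62
position: [0.4526, 0.0586, 0.0687]
ee_rot: [0.001, 1.0, 0.0, 0.0]
wrist_force: [-1.1, 0.3, -0.2]
grip_width: 0.0214
grip_force: 20.0
```

Contact, with nearly all the weight carried. I'll release and check.

```bash
cat > cmp.py <<'E'
from h import *
import sys
# compare a weight on a cell (cell centre guess in argv, mm) with the starting view of weight_0
def run(c1,save=None):
    d=wrist()
    if save: cv2.imwrite(save,d["color"][:,:,::-1])
    d0=dict(d);d0["color"]=cv2.imread("pics/w2.png")[:,:,::-1].copy()
    T=np.array([[-1,1e-3,-3e-4,.4472],[1e-3,1,3e-4,.2320],[3e-4,3e-4,-1,.2225],[0,0,0,1]]);d0["T"]=T@np.array(d["tool_from_camera"])
    c0=np.array([.4475,.2312]);mm=.25e-3
    def reg(z,half,m):
        a,b=[cv2.cvtColor(rectify(x,c,z,half,mm),cv2.COLOR_RGB2GRAY) for x,c in((d0,c0),(d,c1))]
        n=a.shape[0];yy,xx=np.mgrid[:n,:n];mask=(m(xx*mm-half,yy*mm-half)*255).astype(np.uint8)
        s,M=cv2.findTransformECC(a,b,np.eye(2,3,dtype=np.float32),cv2.MOTION_TRANSLATION,(3,300,1e-6),mask,5);return np.array([-M[1,2],-M[0,2]])*mm*1e3,s
    D,K,B=reg(.062,.045,lambda x,y:np.hypot(x,y)<.030),reg(.084,.025,lambda x,y:np.hypot(x,y)<.0135),reg(.028,.05,lambda x,y:(np.hypot(x,y)<.042)&(y>.019))
    print("tool",np.round(d["tool"][:3,3]*1e3,2));[print(n,np.round(v,2),round(s,3)) for n,(v,s) in zip(("disc","knob","body"),(D,K,B))]
    print("delta from knob",np.round((K[0]-B[0])/2.56,2),"from disc",np.round((D[0]-B[0])/1.74,2))
run(np.array([float(x)/1e3 for x in sys.argv[1:3]]))
E
python3 -m pendant '[{"tx":0,"ty":0,"tz":0,"spin":0,"fingers":1},{"tx":0,"ty":0,"tz":0,"spin":0,"fingers":0.74},{"tx":0,"ty":0,"tz":0,"spin":0,"fingers":0.72},{"tx":0,"ty":0,"tz":0,"spin":0,"fingers":0.68},{"tx":0,"ty":0,"tz":0,"spin":0,"fingers":0.6},{"tx":0,"ty":0,"tz":0,"spin":0,"fingers":0.5},{"tx":0,"ty":0,"tz":0,"spin":0,"fingers":0.4},{"tx":0,"ty":0,"tz":-0.3,"spin":0,"fingers":0.3},{"tx":0,"ty":0,"tz":-0.7,"spin":0,"fingers":0.3},{"tx":0,"ty":0,"tz":-0.8,"spin":0,"fingers":0},{"tx":0,"ty":0,"tz":-0.8,"spin":0,"fingers":0},{"tx":0,"ty":0,"tz":0,"spin":0,"fingers":0},{"tx":0,"ty":0,"tz":0,"spin":0,"fingers":0},{"tx":0,"ty":0,"tz":0,"spin":0,"fingers":0}]' 4; python3 cmp.py 452.8 57.6
```

```text
time: 23.38
position: [0.4517, 0.0585, 0.2233]
ee_rot: [0.001, 1.0, -0.001, -0.001]
wrist_force: [0.2, -0.3, -0.5]
grip_width: 0.087
grip_force: 0.0
tool [451.71  58.49 223.31]
disc [-0.85 -0.25] 0.937
knob [-1.78 -0.07] 0.991
body [0.15 0.23] 0.964
delta from knob [-0.75 -0.12] from disc [-0.57 -0.28]
```

The weight's offset is now about 0.7 mm, a lean of roughly 1°, which is fine. Next is the cap of cell R, which goes onto the finished cell.

```bash
python3 -m pendant '[{"tx":-0.36,"ty":-0.52,"tz":0,"spin":0,"fingers":0},{"tx":-0.36,"ty":-0.52,"tz":0,"spin":0,"fingers":0},{"tx":-0.36,"ty":-0.51,"tz":0,"spin":0,"fingers":0},{"tx":0,"ty":0,"tz":0,"spin":0,"fingers":0},{"tx":0,"ty":0,"tz":0,"spin":0,"fingers":0}]'
python3 - <<'E'
from h import *
d=wrist();print(np.round(d["tool"][:3,3],4));show(d,(.5165,-.0355),CAP)
E
```

```text
time: 24.05
position: [0.5166, -0.034, 0.2238]
ee_rot: [0.001, 1.0, -0.0, -0.001]
wrist_force: [0.7, 0.4, 0.4]
grip_width: 0.0871
grip_force: 0.0
[ 0.5166 -0.034   0.2238]
stub [522.75 -30.5 ] score 3.1
roof [517.25 -36.25] score 3.29
body [518.5 -36. ] score 3.42
base [518. -36.] score 1.88
```

```bash
python3 -m pendant '[{"tx":-0.02,"ty":-0.013,"tz":0.7,"spin":0,"fingers":0.2},{"tx":0,"ty":0,"tz":0.7,"spin":0,"fingers":0.3},{"tx":0,"ty":0,"tz":0.7,"spin":0,"fingers":0.3},{"tx":0,"ty":0,"tz":0.6,"spin":0,"fingers":0.4},{"tx":0,"ty":0,"tz":0.18,"spin":0,"fingers":0.5},{"tx":0,"ty":0,"tz":0,"spin":0,"fingers":0.6},{"tx":0,"ty":0,"tz":0,"spin":0,"fingers":1},{"tx":0,"ty":0,"tz":0,"spin":0,"fingers":1},{"tx":0,"ty":0,"tz":0,"spin":0,"fingers":1},{"tx":0,"ty":0,"tz":0,"spin":0,"fingers":1}]' 45;python3 -m pendant '[{"tx":0,"ty":0,"tz":-0.1,"spin":0,"fingers":1},{"tx":0,"ty":0,"tz":-0.1,"spin":0,"fingers":1},{"tx":0,"ty":0,"tz":-0.1,"spin":0,"fingers":1},{"tx":0,"ty":0,"tz":-0.2,"spin":0,"fingers":1},{"tx":0,"ty":0,"tz":-0.6,"spin":0,"fingers":1},{"tx":0,"ty":0,"tz":-0.9,"spin":0,"fingers":1},{"tx":0,"ty":0,"tz":-0.9,"spin":0,"fingers":1},{"tx":0.12,"ty":0.74,"tz":0,"spin":0,"fingers":1},{"tx":0.12,"ty":0.74,"tz":0,"spin":0,"fingers":1},{"tx":0.12,"ty":0.74,"tz":0,"spin":0,"fingers":1},{"tx":0.12,"ty":0.74,"tz":0,"spin":0,"fingers":1},{"tx":0.12,"ty":0.74,"tz":0,"spin":0,"fingers":1},{"tx":0.1,"ty":0.74,"tz":0,"spin":0,"fingers":1},{"tx":0,"ty":0,"tz":0,"spin":0,"fingers":1},{"tx":0,"ty":0,"tz":0,"spin":0,"fingers":1}]'
python3 - <<'E'
from h import *
d=wrist();t=d["tool"][:3,3];print(np.round(t,4));show(d,(.4475,.231),CELL);show(d,t[:2],[("heldroof",t[2]-.002,.023)])
E
```

```text
time: 25.35
position: [0.5192, -0.035, 0.0529]
ee_rot: [0.001, 1.0, 0.0, 0.001]
wrist_force: [-2.1, 1.2, 7.0]
grip_width: 0.0226
grip_force: 45.0
time: 27.22
position: [0.4768, 0.2305, 0.2261]
ee_rot: [0.001, 1.0, -0.0, 0.0]
wrist_force: [-0.2, -0.1, -0.4]
grip_width: 0.0228
grip_force: 45.0
[0.4768 0.2305 0.2261]
button [440.5 230.5] score 2.42
body [447.25 231.5 ] score 2.88
base [448.25 237.25] score 1.36
heldroof [471.8  229.52] score 2.77
```

```bash
python3 -m pendant '[{"tx":0.25,"ty":0.032,"tz":0,"spin":0,"fingers":1},{"tx":0.24,"ty":0,"tz":0,"spin":0,"fingers":1},{"tx":0,"ty":0,"tz":0.7,"spin":0,"fingers":1},{"tx":0,"ty":0,"tz":0.7,"spin":0,"fingers":1},{"tx":0,"ty":0,"tz":0.7,"spin":0,"fingers":1},{"tx":0,"ty":0,"tz":0.4,"spin":0,"fingers":1},{"tx":0,"ty":0,"tz":0,"spin":0,"fingers":1},{"tx":0,"ty":0,"tz":0,"spin":0,"fingers":1},{"tx":0,"ty":0,"tz":0,"spin":0,"fingers":1}]'
```

```text
time: 28.4
position: [0.4478, 0.2338, 0.0771]
ee_rot: [0.001, 1.0, 0.001, 0.001]
wrist_force: [-0.1, 0.9, -0.3]
grip_width: 0.0229
grip_force: 45.0
```

```bash
python3 -m pendant '[{"tx":0.007,"ty":-0.022,"tz":0.05,"spin":0,"fingers":1},{"tx":0,"ty":0,"tz":0.05,"spin":0,"fingers":1},{"tx":0,"ty":0,"tz":0.05,"spin":0,"fingers":1},{"tx":0,"ty":0,"tz":0.05,"spin":0,"fingers":1},{"tx":0,"ty":0,"tz":0,"spin":0,"fingers":1},{"tx":0,"ty":0,"tz":0,"spin":0,"fingers":1}]'; python3 -m pendant '[{"tx":0,"ty":0,"tz":0.03,"spin":0,"fingers":1},{"tx":0,"ty":0,"tz":0.03,"spin":0,"fingers":1},{"tx":0,"ty":0,"tz":0,"spin":0,"fingers":1},{"tx":0,"ty":0,"tz":0,"spin":0,"fingers":1}]'
```

```text
time: 29.15
position: [0.4469, 0.2319, 0.0638]
ee_rot: [0.001, 1.0, -0.0, 0.0]
wrist_force: [0.9, -0.1, -0.3]
grip_width: 0.0222
grip_force: 45.0
time: 29.65
position: [0.4471, 0.2321, 0.0604]
ee_rot: [0.001, 1.0, 0.0, 0.0]
wrist_force: [0.1, -0.2, 3.7]
grip_width: 0.0228
grip_force: 45.0
```

Contact is at the spring balls with little lateral force. I'll press it on.

```bash
python3 -m pendant '[{"tx":0,"ty":0,"tz":0.03,"spin":0,"fingers":1},{"tx":0,"ty":0,"tz":0.03,"spin":0,"fingers":1},{"tx":0,"ty":0,"tz":0.03,"spin":0,"fingers":1},{"tx":0,"ty":0,"tz":0.03,"spin":0,"fingers":1},{"tx":0,"ty":0,"tz":0.0,"spin":0,"fingers":1},{"tx":0,"ty":0,"tz":0,"spin":0,"fingers":1}]'; python3 -m pendant '[{"tx":0,"ty":0,"tz":0.03,"spin":0,"fingers":1},{"tx":0,"ty":0,"tz":0,"spin":0,"fingers":1},{"tx":0,"ty":0,"tz":0,"spin":0,"fingers":1}]'
```

```text
time: 30.4
position: [0.4468, 0.2318, 0.053]
ee_rot: [0.001, 1.0, -0.0, -0.0]
wrist_force: [0.8, -0.3, 1.7]
grip_width: 0.0232
grip_force: 45.0
time: 30.78
position: [0.4468, 0.2319, 0.0528]
ee_rot: [0.001, 1.0, 0.0, -0.0]
wrist_force: [-8.0, -6.1, 25.9]
grip_width: 0.0224
grip_force: 45.0
```

```bash
python3 -m pendant '[{"tx":0,"ty":0,"tz":-0.03,"spin":0,"fingers":1},{"tx":0,"ty":0,"tz":0,"spin":0,"fingers":0.6},{"tx":0,"ty":0,"tz":0,"spin":0,"fingers":0.4},{"tx":0,"ty":0,"tz":0,"spin":0,"fingers":0.4},{"tx":0,"ty":0,"tz":-0.4,"spin":0,"fingers":0.3},{"tx":0,"ty":0,"tz":-0.8,"spin":0,"fingers":0},{"tx":0,"ty":0,"tz":-0.8,"spin":0,"fingers":0},{"tx":0,"ty":0,"tz":-0.85,"spin":0,"fingers":0},{"tx":-0.014,"ty":-0.746,"tz":0,"spin":0,"fingers":0},{"tx":-0.014,"ty":-0.746,"tz":0,"spin":0,"fingers":0},{"tx":-0.014,"ty":-0.746,"tz":0,"spin":0,"fingers":0},{"tx":-0.014,"ty":-0.746,"tz":0,"spin":0,"fingers":0},{"tx":-0.014,"ty":-0.746,"tz":0,"spin":0,"fingers":0},{"tx":-0.014,"ty":-0.746,"tz":0,"spin":0,"fingers":0},{"tx":-0.014,"ty":-0.746,"tz":0,"spin":0,"fingers":0},{"tx":-0.014,"ty":-0.746,"tz":0,"spin":0,"fingers":0},{"tx":0,"ty":0,"tz":0,"spin":0,"fingers":0},{"tx":0,"ty":0,"tz":0,"spin":0,"fingers":0}]'
python3 - <<'E'
from h import *
d=wrist();print(np.round(d["tool"][:3,3],4));show(d,(.454,-.127),CAP);print("W1");show(d,(.439,-.236),W(0)+W(.006))
E
```

```text
time: 33.02
position: [0.453, -0.1256, 0.2238]
ee_rot: [0.001, 1.0, 0.0, -0.0]
wrist_force: [-0.8, -0.3, -0.1]
grip_width: 0.0869
grip_force: 0.0
[ 0.453  -0.1256  0.2238]
stub [ 459.25 -124.25] score 2.26
roof [ 452.75 -127.75] score 3.35
body [ 453.75 -127.5 ] score 3.81
base [ 454.5  -122.25] score 1.54
W1
knob [ 446.   -240.25] score 2.67
disc [ 438.25 -234.5 ] score 3.0
knob [ 446. -237.] score 2.12
disc [ 437.5  -233.25] score 3.65
```

```bash
python3 -m pendant '[{"tx":-0.01,"ty":-0.013,"tz":0.7,"spin":0,"fingers":0.2},{"tx":0,"ty":0,"tz":0.7,"spin":0,"fingers":0.3},{"tx":0,"ty":0,"tz":0.7,"spin":0,"fingers":0.3},{"tx":0,"ty":0,"tz":0.6,"spin":0,"fingers":0.4},{"tx":0,"ty":0,"tz":0.18,"spin":0,"fingers":0.5},{"tx":0,"ty":0,"tz":0,"spin":0,"fingers":0.6},{"tx":0,"ty":0,"tz":0,"spin":0,"fingers":1},{"tx":0,"ty":0,"tz":0,"spin":0,"fingers":1},{"tx":0,"ty":0,"tz":0,"spin":0,"fingers":1},{"tx":0,"ty":0,"tz":0,"spin":0,"fingers":1}]' 45;python3 -m pendant '[{"tx":0,"ty":0,"tz":-0.1,"spin":0,"fingers":1},{"tx":0,"ty":0,"tz":-0.1,"spin":0,"fingers":1},{"tx":0,"ty":0,"tz":-0.1,"spin":0,"fingers":1},{"tx":0,"ty":0,"tz":-0.2,"spin":0,"fingers":1},{"tx":0,"ty":0,"tz":-0.6,"spin":0,"fingers":1},{"tx":0,"ty":0,"tz":-0.9,"spin":0,"fingers":1},{"tx":0,"ty":0,"tz":-0.9,"spin":0,"fingers":1},{"tx":-0.37,"ty":-0.507,"tz":0,"spin":0,"fingers":1},{"tx":-0.37,"ty":-0.507,"tz":0,"spin":0,"fingers":1},{"tx":-0.37,"ty":-0.507,"tz":0,"spin":0,"fingers":1},{"tx":-0.37,"ty":-0.507,"tz":0,"spin":0,"fingers":1},{"tx":0,"ty":0,"tz":0,"spin":0,"fingers":1},{"tx":0,"ty":0,"tz":0,"spin":0,"fingers":1}]'
python3 - <<'E'
from h import *
d=wrist();t=d["tool"][:3,3];print(np.round(t,4));cv2.imwrite("pics/w9.png",d["color"][:,:,::-1])
show(d,(.552,-.301),[("stub",.041,.012),("roof",.023,.023)])
h=cv2.cvtColor(d["color"],cv2.COLOR_RGB2HSV);m=(((h[...,0]<6)|(h[...,0]>174))&(h[...,1]>150)).astype(np.uint8)
n,l,st,ce=cv2.connectedComponentsWithStats(m)
for i in range(1,n):
    if st[i,4]>150: print(st[i],np.round(wray(d,*ce[i],.033),3))
E
```

```text
time: 34.33
position: [0.4547, -0.1268, 0.0522]
ee_rot: [0.0, 1.0, 0.0, 0.001]
wrist_force: [-1.4, 0.5, 8.6]
grip_width: 0.0229
grip_force: 45.0
time: 35.95
position: [0.5354, -0.2412, 0.2249]
ee_rot: [0.002, 1.0, 0.002, -0.003]
wrist_force: [0.3, -0.1, 0.5]
grip_width: 0.0222
grip_force: 45.0
[ 0.5354 -0.2412  0.2249]
stub [ 557.5 -295.5] score 1.82
roof [ 551.  -300.5] score 3.76
[543 182  17  27 230] [0.533 0.153 0.033]
[ 211  189   36   37 1053] [ 0.549 -0.299  0.033]
[ 244  211   73   57 2966] [ 0.586 -0.241  0.033]
```

View pics/w9.png

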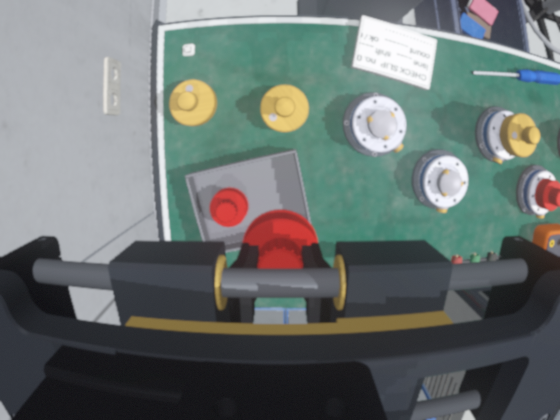

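The tray has not moved; its first cap is at (228,207). Q wears its weight at right and R and S are bare. I'll place the second cap beside the first.

```bash
python3 -m pendant '[{"tx":-0.11,"ty":-0.113,"tz":0.7,"spin":0,"fingers":1},{"tx":0,"ty":0,"tz":0.8,"spin":0,"fingers":1},{"tx":0,"ty":0,"tz":0.8,"spin":0,"fingers":1},{"tx":0,"ty":0,"tz":0.6,"spin":0,"fingers":1},{"tx":0,"ty":0,"tz":0.3,"spin":0,"fingers":1},{"tx":0,"ty":0,"tz":0.0,"spin":0,"fingers":1},{"tx":0,"ty":0,"tz":0,"spin":0,"fingers":0.57},{"tx":0,"ty":0,"tz":0,"spin":0,"fingers":0.57},{"tx":0,"ty":0,"tz":0,"spin":0,"fingers":0.57},{"tx":0,"ty":0,"tz":-0.3,"spin":0,"fingers":0.57},{"tx":0,"ty":0,"tz":-0.7,"spin":0,"fingers":0.57},{"tx":0,"ty":0,"tz":-0.8,"spin":0,"fingers":0.3},{"tx":0,"ty":0,"tz":-0.8,"spin":0,"fingers":0},{"tx":0,"ty":0,"tz":-0.6,"spin":0,"fingers":0},{"tx":0.58,"ty":0.08,"tz":0,"spin":0,"fingers":0},{"tx":0.58,"ty":0.08,"tz":0,"spin":0,"fingers":0},{"tx":0.57,"ty":0.07,"tz":0,"spin":0,"fingers":0},{"tx":0,"ty":0,"tz":0,"spin":0,"fingers":0},{"tx":0,"ty":0,"tz":0,"spin":0,"fingers":0}]'
python3 - <<'E'
from h import *
d=wrist();t=d["tool"][:3,3];print(np.round(t,4));cv2.imwrite("pics/w10.png",d["color"][:,:,::-1])
show(d,(.438,-.2345),W(0)+W(.006)+[("bot0",.0,.027)])
h=cv2.cvtColor(rectify(d,(.438,-.2345),.02,.045),cv2.COLOR_RGB2HSV);m=((h[...,0]>15)&(h[...,0]<30)&(h[...,1]>100)).astype(np.uint8)
ct=max(cv2.findContours(m,0,1)[0],key=cv2.contourArea);(u,v),rr=cv2.minEnclosingCircle(ct);e=cv2.fitEllipse(cv2.convexHull(ct));print(438-(v-180)*.25,-234.5-(u-180)*.25,rr*.25,e)
E
```

```text
time: 38.38
position: [0.4481, -0.2334, 0.2292]
ee_rot: [0.002, 1.0, 0.002, -0.002]
wrist_force: [1.2, -0.0, 0.2]
grip_width: 0.0864
grip_force: 0.0
[ 0.4481 -0.2334  0.2292]
knob [ 440.25 -241.5 ] score 2.95
disc [ 437.75 -235.75] score 3.36
knob [ 445.  -227.5] score 3.14
disc [ 437.  -235.5] score 3.4
bot0 [ 441.  -235.5] score 2.75
437.5480766296387 -235.70672988891602 27.022884368896484 ((184.80538940429688, 181.5601348876953), (211.08177185058594, 215.8273468017578), 179.5955047607422)
```

```bash
python3 -m pendant '[{"tx":0.175,"ty":-0.018,"tz":0,"spin":0,"fingers":0},{"tx":0,"ty":0,"tz":0.8,"spin":0,"fingers":0.2},{"tx":0,"ty":0,"tz":0.8,"spin":0,"fingers":0.3},{"tx":0,"ty":0,"tz":0.8,"spin":0,"fingers":0.4},{"tx":0,"ty":0,"tz":0.6,"spin":0,"fingers":0.4},{"tx":0,"ty":0,"tz":0.2,"spin":0,"fingers":0.4},{"tx":0,"ty":0,"tz":0,"spin":0,"fingers":0.4},{"tx":0,"ty":0,"tz":0,"spin":0,"fingers":0.4},{"tx":0,"ty":0,"tz":0,"spin":0,"fingers":0.4}]'
```

```text
time: 39.55
position: [0.4366, -0.2344, 0.0377]
ee_rot: [0.002, 1.0, 0.002, -0.002]
wrist_force: [-0.9, -0.1, 0.3]
grip_width: 0.0525
grip_force: 0.0
```

```bash
python3 -m pendant '[{"tx":-0.012,"ty":0,"tz":0.12,"spin":0,"fingers":0.4},{"tx":0,"ty":0,"tz":0.1,"spin":0,"fingers":0.5},{"tx":0,"ty":0,"tz":0,"spin":0,"fingers":0.6},{"tx":0,"ty":0,"tz":0,"spin":0,"fingers":0.65}]';python3 -m pendant '[{"tx":0,"ty":0,"tz":0,"spin":0,"fingers":0.7},{"tx":0,"ty":0,"tz":0,"spin":0,"fingers":0.75},{"tx":0,"ty":0,"tz":0,"spin":0,"fingers":1},{"tx":0,"ty":0,"tz":0,"spin":0,"fingers":1},{"tx":0,"ty":0,"tz":0,"spin":0,"fingers":1}]' 30
```

```text
time: 40.05
position: [0.4361, -0.2344, 0.0234]
ee_rot: [0.003, 1.0, 0.002, -0.003]
wrist_force: [0.2, -0.1, -0.2]
grip_width: 0.0338
grip_force: 0.0
time: 40.67
position: [0.4363, -0.2346, 0.0236]
ee_rot: [0.003, 1.0, 0.002, -0.003]
wrist_force: [0.2, -3.4, 1.6]
grip_width: 0.0211
grip_force: 30.0
```

```bash
python3 -m pendant '[{"tx":0,"ty":0,"tz":-0.1,"spin":0,"fingers":1},{"tx":0,"ty":0,"tz":-0.5,"spin":0,"fingers":1},{"tx":0,"ty":0,"tz":-0.9,"spin":0,"fingers":1},{"tx":0,"ty":0,"tz":-0.9,"spin":0,"fingers":1},{"tx":0,"ty":0,"tz":-0.9,"spin":0,"fingers":1},{"tx":-0.27,"ty":0.45,"tz":0,"spin":0,"fingers":1},{"tx":-0.27,"ty":0.45,"tz":0,"spin":0,"fingers":1},{"tx":-0.27,"ty":0.45,"tz":0,"spin":0,"fingers":1},{"tx":-0.27,"ty":0.45,"tz":0,"spin":0,"fingers":1},{"tx":0,"ty":0,"tz":0,"spin":0,"fingers":1},{"tx":0,"ty":0,"tz":0,"spin":0,"fingers":1},{"tx":0,"ty":0,"tz":0,"spin":0,"fingers":1}]'
python3 - <<'E'
from h import *
d=wrist();t=d["tool"][:3,3];print(np.round(t*1e3,2),telemetry.get_state()["ee_rot"])
for r in (.0315,.032,.0325): print(circ(d,(.4537,-.1272),.028,r,.004))
for r in (.0265,.027,.0275): print("held",circ(d,t[:2],t[2]-.0038,r,.004)[0]*1e3-t[:2]*1e3)
E
```

```text
time: 42.18
position: [0.5021, -0.1274, 0.2185]
ee_rot: [0.003, 1.0, 0.002, -0.003]
wrist_force: [0.0, -0.6, -2.9]
grip_width: 0.0209
grip_force: 30.0
[ 502.12 -127.38  218.46] [ 0.00277943  0.99998774  0.00245358 -0.00328158]
(array([ 0.45395, -0.1272 ]), 1.99)
(array([ 0.45395, -0.12695]), 1.92)
(array([ 0.4537 , -0.12745]), 1.82)
held [ 1.25 -0.25]
held [ 1.5  -0.25]
held [ 1.75 -0.25]
```

```bash
python3 -m pendant '[{"tx":0.41,"ty":0.021,"tz":0,"spin":0,"fingers":1},{"tx":0.418,"ty":0,"tz":0,"spin":0,"fingers":1},{"tx":0,"ty":0,"tz":0.7,"spin":0,"fingers":1},{"tx":0,"ty":0,"tz":0.7,"spin":0,"fingers":1},{"tx":0,"ty":0,"tz":0.6,"spin":0,"fingers":1},{"tx":0,"ty":0,"tz":0.4,"spin":0,"fingers":1},{"tx":0,"ty":0,"tz":0.08,"spin":0,"fingers":1},{"tx":0,"ty":0,"tz":0,"spin":0,"fingers":1},{"tx":0,"ty":0,"tz":0,"spin":0,"fingers":1},{"tx":0,"ty":0,"tz":0,"spin":0,"fingers":1}]'
```

```text
time: 43.48
position: [0.4526, -0.1233, 0.074]
ee_rot: [0.001, 1.0, 0.003, -0.003]
wrist_force: [-0.2, -0.5, -3.1]
grip_width: 0.0212
grip_force: 30.0
```

```bash
python3 -m pendant '[{"tx":0.003,"ty":-0.047,"tz":0.05,"spin":0,"fingers":1},{"tx":0,"ty":0,"tz":0.05,"spin":0,"fingers":1},{"tx":0,"ty":0,"tz":0,"spin":0,"fingers":1},{"tx":0,"ty":0,"tz":0,"spin":0,"fingers":1}]'; python3 -m pendant '[{"tx":0,"ty":0,"tz":0.015,"spin":0,"fingers":1},{"tx":0,"ty":0,"tz":0,"spin":0,"fingers":1}]'; python3 -m pendant '[{"tx":0,"ty":0,"tz":0.01,"spin":0,"fingers":1},{"tx":0,"ty":0,"tz":0,"spin":0,"fingers":1}]'
```

```text
time: 43.98
position: [0.4515, -0.1265, 0.0671]
ee_rot: [0.002, 1.0, 0.002, -0.004]
wrist_force: [0.1, 0.3, -3.5]
grip_width: 0.0212
grip_force: 30.0
time: 44.22
position: [0.4516, -0.1264, 0.0662]
ee_rot: [0.002, 1.0, 0.003, -0.004]
wrist_force: [0.1, -0.2, -3.2]
grip_width: 0.0212
grip_force: 30.0
time: 44.48
position: [0.4517, -0.1265, 0.0657]
ee_rot: [0.002, 1.0, 0.003, -0.004]
wrist_force: [-0.2, -0.6, -2.3]
grip_width: 0.0209
grip_force: 30.0
```

```bash
python3 -m pendant '[{"tx":-0.0125,"ty":0.006,"tz":-0.01,"spin":0,"fingers":1},{"tx":0,"ty":0,"tz":0,"spin":0,"fingers":1},{"tx":0,"ty":0,"tz":0.008,"spin":0,"fingers":1},{"tx":0,"ty":0,"tz":0,"spin":0,"fingers":1}]'; python3 -m pendant '[{"tx":0,"ty":0,"tz":0.007,"spin":0,"fingers":1},{"tx":0,"ty":0,"tz":0,"spin":0,"fingers":1}]'
```

```text
time: 44.98
position: [0.4524, -0.1261, 0.0658]
ee_rot: [0.002, 1.0, 0.003, -0.004]
wrist_force: [0.1, 0.1, -2.8]
grip_width: 0.0208
grip_force: 30.0
time: 45.22
position: [0.4526, -0.1261, 0.0656]
ee_rot: [0.002, 1.0, 0.003, -0.004]
wrist_force: [-0.3, -0.3, 1.7]
grip_width: 0.0209
grip_force: 30.0
```

```bash
python3 -m pendant '[{"tx":0,"ty":0,"tz":-0.003,"spin":0,"fingers":1},{"tx":0,"ty":0,"tz":0,"spin":0,"fingers":0.74},{"tx":0,"ty":0,"tz":0,"spin":0,"fingers":0.72},{"tx":0,"ty":0,"tz":0,"spin":0,"fingers":0.68},{"tx":0,"ty":0,"tz":0,"spin":0,"fingers":0.6},{"tx":0,"ty":0,"tz":0,"spin":0,"fingers":0.5},{"tx":0,"ty":0,"tz":0,"spin":0,"fingers":0.4},{"tx":0,"ty":0,"tz":-0.3,"spin":0,"fingers":0.3},{"tx":0,"ty":0,"tz":-0.7,"spin":0,"fingers":0.3},{"tx":0,"ty":0,"tz":-0.8,"spin":0,"fingers":0},{"tx":0,"ty":0,"tz":-0.8,"spin":0,"fingers":0},{"tx":0,"ty":0,"tz":0,"spin":0,"fingers":0},{"tx":0,"ty":0,"tz":0,"spin":0,"fingers":0},{"tx":0,"ty":0,"tz":0,"spin":0,"fingers":0}]' 4; python3 cmp.py 453.85 -127.25
```

```text
time: 46.98
position: [0.4514, -0.1234, 0.2063]
ee_rot: [-0.001, 1.0, 0.005, -0.008]
wrist_force: [-0.1, 0.2, -0.1]
grip_width: 0.0868
grip_force: 0.0
tool [ 451.4  -123.39  206.3 ]
disc [1.75 0.34] 0.91
knob [2.17 1.5 ] 0.988
body [ 0.87 -0.36] 0.958
delta from knob [0.51 0.73] from disc [0.51 0.41]
```

```bash
python3 -c "
from rig import telemetry;import numpy as np
s=telemetry.get_state();print(np.round(s['q'],3),s['ee_rot'],s['time'])"
```

```text
[-1.108 -0.201  1.188  1.938  0.185  1.301  1.593] [-8.76878387e-04  9.99956763e-01  4.61406175e-03 -8.02582079e-03] 47.025
```

```bash
python3 -m pendant '[{"tx":0.046,"ty":-0.4,"tz":-0.1,"spin":0,"fingers":0},{"tx":0.046,"ty":-0.4,"tz":-0.1,"spin":0,"fingers":0},{"tx":0.046,"ty":-0.4,"tz":-0.1,"spin":0,"fingers":0},{"tx":0.046,"ty":-0.4,"tz":0,"spin":0,"fingers":0},{"tx":0.046,"ty":-0.4,"tz":0,"spin":0,"fingers":0},{"tx":0.046,"ty":-0.4,"tz":0,"spin":0,"fingers":0},{"tx":0.046,"ty":-0.4,"tz":0,"spin":0,"fingers":0},{"tx":0.046,"ty":-0.4,"tz":0,"spin":0,"fingers":0},{"tx":0,"ty":-0.4,"tz":0,"spin":0,"fingers":0},{"tx":0,"ty":0,"tz":0,"spin":0,"fingers":0},{"tx":0,"ty":0,"tz":0,"spin":0,"fingers":0},{"tx":0,"ty":0,"tz":0,"spin":0,"fingers":0}]'
python3 - <<'E'
from h import *
d=wrist();s=telemetry.get_state();t=d["tool"][:3,3];print(np.round(t,4),np.round(s["q"],3));cv2.imwrite("pics/w11.png",d["color"][:,:,::-1])
c=np.array([.429,-.3415]);show(d,c,W(0)+W(.006))
for z in (.02,.026):
    h=cv2.cvtColor(rectify(d,c,z,.045),cv2.COLOR_RGB2HSV);m=((h[...,0]>15)&(h[...,0]<30)&(h[...,1]>100)).astype(np.uint8)
    ct=max(cv2.findContours(m,0,1)[0],key=cv2.contourArea);(u,v),rr=cv2.minEnclosingCircle(ct);print(z,429-(v-180)*.25,-341.5-(u-180)*.25,rr*.25)
E
```

```text
time: 48.52
position: [0.4036, -0.3195, 0.2349]
ee_rot: [-0.001, 1.0, -0.004, 0.006]
wrist_force: [0.1, -0.7, -0.2]
grip_width: 0.0869
grip_force: 0.0
[ 0.4036 -0.3195  0.2349] [-1.035 -0.38   1.384  1.827  0.384  1.386  1.841]
knob [ 436.  -348.5] score 4.15
disc [ 427.   -341.75] score 3.22
knob [ 436.  -344.5] score 3.7
disc [ 426.25 -341.  ] score 3.54
0.02 426.7082328796387 -341.40180587768555 27.316085815429688
0.026 425.2203063964844 -341.0361099243164 26.899538040161133
```

Joints 2 and 3 are at their limits here, so I'll try lower down, where the arm leans further forward.

```bash
python3 -m pendant '[{"tx":-0.2,"ty":0,"tz":0.4,"spin":0,"fingers":0},{"tx":-0.2,"ty":0,"tz":0.4,"spin":0,"fingers":0},{"tx":0,"ty":-0.17,"tz":0.4,"spin":0,"fingers":0},{"tx":0,"ty":-0.17,"tz":0.4,"spin":0,"fingers":0},{"tx":0,"ty":0,"tz":0,"spin":0,"fingers":0},{"tx":0,"ty":0,"tz":0,"spin":0,"fingers":0},{"tx":0,"ty":0,"tz":0,"spin":0,"fingers":0}]'
python3 -c "
from rig import telemetry;import numpy as np
s=telemetry.get_state();print(np.round(s['q'],3),np.round(s['ee_rot'],4))"
```

```text
time: 49.45
position: [0.3932, -0.3134, 0.1612]
ee_rot: [-0.001, 0.999, -0.019, 0.025]
wrist_force: [0.3, 0.4, 0.2]
grip_width: 0.087
grip_force: 0.0
[-0.988 -0.38   1.384  1.992  0.42   1.19   1.815] [-0.0012  0.9995 -0.0188  0.0254]
```

```bash
python3 -m pendant '[{"tx":0,"ty":0.3,"tz":-0.5,"spin":0,"fingers":0},{"tx":0,"ty":0.3,"tz":-0.5,"spin":0,"fingers":0},{"tx":-0.2,"ty":0.4,"tz":-0.5,"spin":0,"fingers":0},{"tx":-0.2,"ty":0.4,"tz":-0.3,"spin":0,"fingers":0},{"tx":-0.1,"ty":0.5,"tz":0,"spin":0,"fingers":0},{"tx":0,"ty":0.5,"tz":0,"spin":0,"fingers":0},{"tx":0,"ty":0.5,"tz":0,"spin":0,"fingers":0},{"tx":0,"ty":0.5,"tz":0,"spin":0,"fingers":0},{"tx":0,"ty":0.5,"tz":0,"spin":0,"fingers":0},{"tx":0,"ty":0.5,"tz":0,"spin":0,"fingers":0},{"tx":0,"ty":0,"tz":0,"spin":0,"fingers":0},{"tx":0,"ty":0,"tz":0,"spin":0,"fingers":0}]'
python3 -c "
from rig import telemetry;import numpy as np
s=telemetry.get_state();print(np.round(s['q'],3),np.round(s['ee_rot'],4))"
```

```text
time: 50.95
position: [0.4169, -0.0457, 0.2602]
ee_rot: [-0.001, 1.0, -0.019, 0.025]
wrist_force: [-0.5, -1.0, -0.6]
grip_width: 0.087
grip_force: 0.0
[-0.824 -0.328  0.637  1.986  0.244  1.386  1.324] [-0.0011  0.9995 -0.0188  0.0251]
```

```bash
python3 -m pendant '[{"tx":0,"ty":0.6,"tz":-0.5,"spin":0,"fingers":0},{"tx":0,"ty":0.6,"tz":-0.5,"spin":0,"fingers":0},{"tx":0,"ty":0.6,"tz":-0.4,"spin":0,"fingers":0},{"tx":0,"ty":0.6,"tz":0,"spin":0,"fingers":0},{"tx":0,"ty":0.6,"tz":0,"spin":0,"fingers":0},{"tx":0,"ty":0.6,"tz":0,"spin":0,"fingers":0},{"tx":0,"ty":0.6,"tz":0,"spin":0,"fingers":0},{"tx":0,"ty":0.6,"tz":0,"spin":0,"fingers":0},{"tx":0,"ty":0.6,"tz":0,"spin":0,"fingers":0},{"tx":-0.6,"ty":0.4,"tz":0,"spin":0,"fingers":0},{"tx":-0.6,"ty":0.3,"tz":0,"spin":0,"fingers":0},{"tx":-0.6,"ty":0.3,"tz":0,"spin":0,"fingers":0},{"tx":-0.6,"ty":0.3,"tz":0,"spin":0,"fingers":0},{"tx":-0.6,"ty":0.3,"tz":0,"spin":0,"fingers":0},{"tx":-0.6,"ty":0,"tz":0,"spin":0,"fingers":0},{"tx":0,"ty":0,"tz":0,"spin":0,"fingers":0}]'
python3 -c "
from rig import telemetry;import numpy as np
s=telemetry.get_state();print(np.round(s['q'],3),np.round(s['ee_rot'],4))"
```

```text
time: 52.95
position: [0.6305, 0.376, 0.3372]
ee_rot: [0.001, 0.999, -0.02, 0.025]
wrist_force: [0.6, -1.6, -0.1]
grip_width: 0.0873
grip_force: 0.0
[-0.853  0.493  0.377  1.052 -0.115  1.603  1.045] [ 6.000e-04  9.995e-01 -2.040e-02  2.500e-02]
```

```bash
python3 -m pendant '[{"tx":-0.1,"ty":-0.62,"tz":0,"spin":0,"fingers":0},{"tx":-0.1,"ty":-0.62,"tz":0,"spin":0,"fingers":0},{"tx":-0.1,"ty":-0.62,"tz":0,"spin":0,"fingers":0},{"tx":-0.1,"ty":-0.62,"tz":0,"spin":0,"fingers":0},{"tx":-0.1,"ty":-0.62,"tz":0,"spin":0,"fingers":0},{"tx":-0.1,"ty":-0.62,"tz":0,"spin":0,"fingers":0},{"tx":0,"ty":-0.62,"tz":0,"spin":0,"fingers":0},{"tx":0,"ty":-0.62,"tz":0,"spin":0,"fingers":0},{"tx":0,"ty":-0.62,"tz":0,"spin":0,"fingers":0},{"tx":0,"ty":-0.62,"tz":0,"spin":0,"fingers":0},{"tx":0,"ty":-0.62,"tz":0,"spin":0,"fingers":0},{"tx":0,"ty":-0.62,"tz":0,"spin":0,"fingers":0},{"tx":0.1,"ty":-0.62,"tz":0,"spin":0,"fingers":0},{"tx":0.1,"ty":-0.62,"tz":0,"spin":0,"fingers":0},{"tx":0.1,"ty":-0.62,"tz":0,"spin":0,"fingers":0},{"tx":0.1,"ty":-0.62,"tz":0,"spin":0,"fingers":0},{"tx":0.1,"ty":-0.62,"tz":0,"spin":0,"fingers":0},{"tx":0.1,"ty":-0.62,"tz":0,"spin":0,"fingers":0},{"tx":0.1,"ty":-0.62,"tz":0,"spin":0,"fingers":0},{"tx":0.1,"ty":-0.62,"tz":0,"spin":0,"fingers":0}]'
python3 -c "
from rig import telemetry;import numpy as np
s=telemetry.get_state();print(np.round(s['q'],3),np.round(s['ee_rot'],4))"
```

```text
time: 55.45
position: [0.6159, -0.3665, 0.3667]
ee_rot: [-0.001, 1.0, -0.019, 0.025]
wrist_force: [0.6, -0.7, -0.0]
grip_width: 0.0869
grip_force: 0.0
[ 0.078  0.448  0.63   1.106 -0.259  1.599  2.208] [-0.0011  0.9995 -0.0187  0.0254]
```

```bash
python3 -m pendant '[{"tx":0.4,"ty":0.05,"tz":0.2,"spin":0,"fingers":0},{"tx":0.4,"ty":0.05,"tz":0.2,"spin":0,"fingers":0},{"tx":0.4,"ty":0.05,"tz":0.3,"spin":0,"fingers":0},{"tx":0.4,"ty":0.05,"tz":0.3,"spin":0,"fingers":0},{"tx":0.4,"ty":0.05,"tz":0.3,"spin":0,"fingers":0},{"tx":0.4,"ty":0.05,"tz":0.3,"spin":0,"fingers":0},{"tx":0.4,"ty":0.05,"tz":0.3,"spin":0,"fingers":0},{"tx":0.2,"ty":0,"tz":0.3,"spin":0,"fingers":0},{"tx":0,"ty":0,"tz":0,"spin":0,"fingers":0},{"tx":0,"ty":0,"tz":0,"spin":0,"fingers":0},{"tx":0,"ty":0,"tz":0,"spin":0,"fingers":0}]'
python3 - <<'E'
from h import *
d=wrist();s=telemetry.get_state();t=d["tool"][:3,3];print(np.round(t,4),np.round(s["q"],3),np.round(s["ee_rot"],4));cv2.imwrite("pics/w12.png",d["color"][:,:,::-1])
c=np.array([.428,-.3415])
for z in (.02,.026):
    print(z,circ(d,c,z,.027))
    h=cv2.cvtColor(rectify(d,c,z,.045),cv2.COLOR_RGB2HSV);m=((h[...,0]>15)&(h[...,0]<30)&(h[...,1]>100)).astype(np.uint8)
    ct=max(cv2.findContours(m,0,1)[0],key=cv2.contourArea);(u,v),rr=cv2.minEnclosingCircle(ct);print(z,428-(v-180)*.25,-341.5-(u-180)*.25,rr*.25)
E
```

```text
time: 56.82
position: [0.4443, -0.35, 0.2254]
ee_rot: [-0.001, 0.999, -0.019, 0.026]
wrist_force: [-0.7, 0.2, 0.3]
grip_width: 0.087
grip_force: 0.0
[ 0.4443 -0.35    0.2254] [-0.014  0.116  0.656  1.754 -0.074  1.233  2.233] [-0.0014  0.9995 -0.019   0.0254]
0.02 (array([ 0.4275, -0.342 ]), 3.49)
0.02 427.32421875 -341.9453125 26.744998931884766
0.026 (array([ 0.4265 , -0.34175]), 3.51)
0.026 426.3780288696289 -342.01538467407227 26.30760955810547
```

```bash
python3 -m pendant '[{"tx":0.214,"ty":0.13,"tz":0,"spin":0,"fingers":0.2},{"tx":0.214,"ty":0.133,"tz":0,"spin":0,"fingers":0.3},{"tx":0,"ty":0,"tz":0.5,"spin":0,"fingers":0.4},{"tx":0,"ty":0,"tz":0.5,"spin":0,"fingers":0.4},{"tx":0,"ty":0,"tz":0.5,"spin":0,"fingers":0.4},{"tx":0,"ty":0,"tz":0.5,"spin":0,"fingers":0.4},{"tx":0,"ty":0,"tz":0.5,"spin":0,"fingers":0.4},{"tx":0,"ty":0,"tz":0.5,"spin":0,"fingers":0.4},{"tx":0,"ty":0,"tz":0,"spin":0,"fingers":0.4},{"tx":0,"ty":0,"tz":0,"spin":0,"fingers":0.4}]'
python3 -c "
from rig import telemetry;import numpy as np
s=telemetry.get_state();print(np.round(s['q'],3),np.round(s['ee_rot'],4))"
```

```text
time: 58.12
position: [0.4274, -0.3415, 0.0441]
ee_rot: [-0.001, 0.999, -0.019, 0.025]
wrist_force: [-0.0, -0.4, 0.2]
grip_width: 0.0523
grip_force: 0.0
[ 0.044  0.287  0.626  1.993 -0.22   0.862  2.357] [-0.001   0.9995 -0.019   0.0254]
```

```bash
python3 -m pendant '[{"tx":0.01,"ty":0.017,"tz":0.2,"spin":0,"fingers":0.4},{"tx":0,"ty":0,"tz":0.12,"spin":0,"fingers":0.5},{"tx":0,"ty":0,"tz":0,"spin":0,"fingers":0.6},{"tx":0,"ty":0,"tz":0,"spin":0,"fingers":0.65}]';python3 -m pendant '[{"tx":0,"ty":0,"tz":0,"spin":0,"fingers":0.7},{"tx":0,"ty":0,"tz":0,"spin":0,"fingers":0.75},{"tx":0,"ty":0,"tz":0,"spin":0,"fingers":1},{"tx":0,"ty":0,"tz":0,"spin":0,"fingers":1},{"tx":0,"ty":0,"tz":0,"spin":0,"fingers":1}]' 30
```

```text
time: 58.62
position: [0.4272, -0.3407, 0.0239]
ee_rot: [-0.001, 1.0, -0.019, 0.025]
wrist_force: [-0.2, 0.0, -0.9]
grip_width: 0.0336
grip_force: 0.0
time: 59.25
position: [0.4274, -0.3415, 0.0242]
ee_rot: [-0.001, 0.999, -0.019, 0.025]
wrist_force: [-0.5, -5.3, 5.0]
grip_width: 0.0207
grip_force: 30.0
```

```bash
python3 -m pendant '[{"tx":0,"ty":0,"tz":-0.1,"spin":0,"fingers":1},{"tx":0,"ty":0,"tz":-0.4,"spin":0,"fingers":1},{"tx":0,"ty":0,"tz":-0.5,"spin":0,"fingers":1},{"tx":0,"ty":0,"tz":-0.5,"spin":0,"fingers":1},{"tx":0,"ty":0,"tz":-0.5,"spin":0,"fingers":1},{"tx":0,"ty":0,"tz":-0.5,"spin":0,"fingers":1},{"tx":0,"ty":0,"tz":-0.5,"spin":0,"fingers":1},{"tx":0,"ty":0,"tz":-0.4,"spin":0,"fingers":1},{"tx":-0.247,"ty":0.498,"tz":0,"spin":0,"fingers":1},{"tx":-0.247,"ty":0.498,"tz":0,"spin":0,"fingers":1},{"tx":-0.247,"ty":0.498,"tz":0,"spin":0,"fingers":1},{"tx":-0.247,"ty":0.498,"tz":0,"spin":0,"fingers":1},{"tx":-0.247,"ty":0.498,"tz":0,"spin":0,"fingers":1},{"tx":-0.247,"ty":0.498,"tz":0,"spin":0,"fingers":1},{"tx":-0.247,"ty":0.498,"tz":0,"spin":0,"fingers":1},{"tx":-0.247,"ty":0.498,"tz":0,"spin":0,"fingers":1},{"tx":-0.247,"ty":0.498,"tz":0,"spin":0,"fingers":1},{"tx":-0.247,"ty":0.498,"tz":0,"spin":0,"fingers":1},{"tx":0,"ty":0,"tz":0,"spin":0,"fingers":1},{"tx":0,"ty":0,"tz":0,"spin":0,"fingers":1}]'
python3 - <<'E'
from h import *
d=wrist();s=telemetry.get_state();t=d["tool"][:3,3];print(np.round(t*1e3,2),np.round(s["q"],3),np.round(s["ee_rot"],4));cv2.imwrite("pics/w13.png",d["color"][:,:,::-1])
for r in (.0315,.032,.0325): print(circ(d,(.5178,-.036),.028,r,.004))
for r in (.0265,.027,.0275): print("held",circ(d,t[:2],t[2]-.0042,r,.005)[0]*1e3-t[:2]*1e3)
im=[cv2.resize(d["color"][100:300,180:380],(500,500))]
p=rectify(d,(.5178,-.036),.028,.05,.4e-3).copy();cv2.circle(p,(125,125),80,(255,0,0),1);im.append(cv2.resize(p,(500,500))[:, :300*0+290])
cv2.imwrite("pics/w13c.png",np.hstack(im)[:,:,::-1])
E
```

```text
time: 61.75
position: [0.5636, -0.0341, 0.2229]
ee_rot: [-0.001, 1.0, -0.019, 0.024]
wrist_force: [-0.4, -0.8, -4.0]
grip_width: 0.0211
grip_force: 30.0
[563.56 -34.1  222.86] [-0.381  0.119  0.369  1.737 -0.005  1.246  1.559] [-8.000e-04  9.995e-01 -1.880e-02  2.420e-02]
(array([ 0.51855, -0.03575]), 1.97)
(array([ 0.5188 , -0.03625]), 1.93)
(array([ 0.5183, -0.0365]), 1.81)
held [0.25 0.  ]
held [0.5  0.25]
held [0.75 0.5 ]
```

```bash
python3 -m pendant '[{"tx":0.43,"ty":0.037,"tz":0,"spin":0,"fingers":1},{"tx":0.445,"ty":0.036,"tz":0,"spin":0,"fingers":1},{"tx":0,"ty":0,"tz":0.5,"spin":0,"fingers":1},{"tx":0,"ty":0,"tz":0.5,"spin":0,"fingers":1},{"tx":0,"ty":0,"tz":0.5,"spin":0,"fingers":1},{"tx":0,"ty":0,"tz":0.5,"spin":0,"fingers":1},{"tx":0,"ty":0,"tz":0.3,"spin":0,"fingers":1},{"tx":0,"ty":0,"tz":0.15,"spin":0,"fingers":1},{"tx":0,"ty":0,"tz":0.05,"spin":0,"fingers":1},{"tx":0,"ty":0,"tz":0,"spin":0,"fingers":1},{"tx":0,"ty":0,"tz":0,"spin":0,"fingers":1}]'
```

```text
time: 63.18
position: [0.5201, -0.0353, 0.0718]
ee_rot: [-0.001, 1.0, -0.019, 0.026]
wrist_force: [-0.1, -0.0, -2.6]
grip_width: 0.0212
grip_force: 30.0
```

```bash
python3 -m pendant '[{"tx":0.033,"ty":0.002,"tz":0.04,"spin":0,"fingers":1},{"tx":0,"ty":0,"tz":0.03,"spin":0,"fingers":1},{"tx":0,"ty":0,"tz":0,"spin":0,"fingers":1},{"tx":0,"ty":0,"tz":0,"spin":0,"fingers":1}]'; python3 -m pendant '[{"tx":0,"ty":0,"tz":0.01,"spin":0,"fingers":1},{"tx":0,"ty":0,"tz":0,"spin":0,"fingers":1}]'; python3 -m pendant '[{"tx":0,"ty":0,"tz":0.008,"spin":0,"fingers":1},{"tx":0,"ty":0,"tz":0,"spin":0,"fingers":1}]'
```

```text
time: 63.68
position: [0.5179, -0.0354, 0.0668]
ee_rot: [-0.001, 1.0, -0.019, 0.025]
wrist_force: [-0.6, 0.5, -3.2]
grip_width: 0.0212
grip_force: 30.0
time: 63.92
position: [0.5179, -0.0354, 0.0661]
ee_rot: [-0.001, 1.0, -0.019, 0.025]
wrist_force: [-0.6, 0.2, -2.3]
grip_width: 0.0212
grip_force: 30.0
time: 64.18
position: [0.5181, -0.0354, 0.0659]
ee_rot: [-0.001, 1.0, -0.019, 0.025]
wrist_force: [0.1, 1.1, -1.1]
grip_width: 0.0212
grip_force: 30.0
```

```bash
python3 -m pendant '[{"tx":0,"ty":0,"tz":0,"spin":0,"fingers":1},{"tx":0,"ty":0,"tz":0,"spin":0,"fingers":0.74},{"tx":0,"ty":0,"tz":0,"spin":0,"fingers":0.72},{"tx":0,"ty":0,"tz":0,"spin":0,"fingers":0.68},{"tx":0,"ty":0,"tz":0,"spin":0,"fingers":0.6},{"tx":0,"ty":0,"tz":0,"spin":0,"fingers":0.5},{"tx":0,"ty":0,"tz":0,"spin":0,"fingers":0.4},{"tx":0,"ty":0,"tz":-0.3,"spin":0,"fingers":0.3},{"tx":0,"ty":0,"tz":-0.5,"spin":0,"fingers":0.3},{"tx":0,"ty":0,"tz":-0.6,"spin":0,"fingers":0},{"tx":0,"ty":0,"tz":-0.6,"spin":0,"fingers":0},{"tx":0,"ty":0,"tz":-0.6,"spin":0,"fingers":0},{"tx":-0.25,"ty":-0.19,"tz":0,"spin":0,"fingers":0},{"tx":0,"ty":0,"tz":0,"spin":0,"fingers":0},{"tx":0,"ty":0,"tz":0,"spin":0,"fingers":0}]' 4; python3 cmp.py 518.5 -36.1
python3 -c "
from rig import telemetry;import numpy as np
s=telemetry.get_state();print(np.round(s['q'],3),np.round(s['ee_rot'],4))"
```

```text
time: 66.05
position: [0.5244, -0.0411, 0.2211]
ee_rot: [-0.001, 1.0, -0.019, 0.024]
wrist_force: [-0.2, 0.1, -0.1]
grip_width: 0.0872
grip_force: 0.0
tool [524.36 -41.05 221.14]
disc [1.48 0.5 ] 0.919
knob [1.63 1.53] 0.984
body [0.66 0.22] 0.948
delta from knob [0.38 0.51] from disc [0.47 0.16]
[-0.396  0.034  0.372  1.825  0.028  1.239  1.541] [-0.001   0.9995 -0.0188  0.0238]
```

```bash
python3 -m pendant '[{"tx":0.3,"ty":0.3,"tz":-0.6,"spin":0,"fingers":0},{"tx":0.3,"ty":0.3,"tz":-0.6,"spin":0,"fingers":0},{"tx":0.3,"ty":0.5,"tz":-0.3,"spin":0,"fingers":0},{"tx":0,"ty":0.8,"tz":0,"spin":0,"fingers":0},{"tx":0,"ty":0.8,"tz":0,"spin":0,"fingers":0},{"tx":0,"ty":0.8,"tz":0,"spin":0,"fingers":0},{"tx":0,"ty":0.8,"tz":0,"spin":0,"fingers":0},{"tx":0,"ty":0.8,"tz":0,"spin":0,"fingers":0},{"tx":0,"ty":0.8,"tz":0,"spin":0,"fingers":0},{"tx":0,"ty":0.8,"tz":0,"spin":0,"fingers":0},{"tx":0,"ty":0,"tz":0,"spin":0,"fingers":0}]'
python3 - <<'E'
from h import *
a=vision.snapshot("top")["color"][140:290,180:430];b=vision.snapshot("scene")["color"][150:370,150:430]
a=cv2.resize(a,(780,468),interpolation=cv2.INTER_CUBIC)[:300];b=cv2.resize(b,(382,300),interpolation=cv2.INTER_CUBIC)
s=vision.snapshot("scene")["color"][170:350,160:420]
cv2.imwrite("pics/f1.png",cv2.resize(vision.snapshot("top")["color"][150:280,180:430],(800,416),interpolation=cv2.INTER_CUBIC)[:,:,::-1])
cv2.imwrite("pics/f2.png",cv2.resize(s,(800,554),interpolation=cv2.INTER_CUBIC)[:,:,::-1])
E
```

```text
time: 67.47
position: [0.4638, 0.3679, 0.2925]
ee_rot: [-0.004, 1.0, -0.019, 0.023]
wrist_force: [0.7, -0.2, -1.3]
grip_width: 0.0871
grip_force: 0.0
```

View pics/f2.png

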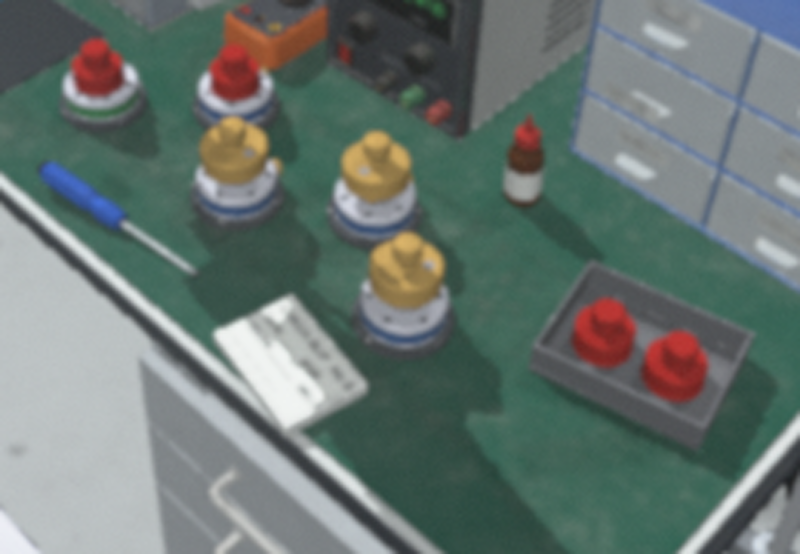

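View pics/f1.png

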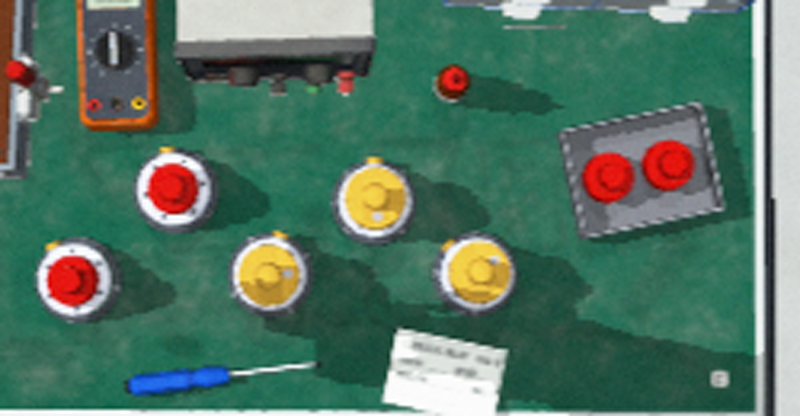

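The final views show three weights standing on their blue cells and caps fully home on the green cell and on P. Two caps are in the tray, and the bystanders are where they were.

```bash
python3 -c "
from rig import job;print(job.hand_in())"
```

```text
the job is handed in; nothing more can be done
None
```

The job is handed in: all three brass weights found stand on their own blue-banded cells, each about 0.5 to 0.8 mm off centre (a lean of roughly 1 to 1.5°) by my camera estimate. The green-banded cell and the one unused blue cell have their caps fully home, and the two spare caps are in the tray. The meter, flux bottle and screwdriver were not touched.

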